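# Prop the jig box open and free the instrument head

## Task

Swing the lid of the blue jig box right back until it stays there, flip up the yellow stay inside, and lower the lid gently so that it rests propped on the stay. Then lift the red sprung clamp arm until it springs over and stays open by itself, take out the black instrument head, and lay it down in the white tray. Leave all the other things on the table where they are.

Things in the scene. Friction and masses are not known exactly. Their poses are not given: they have to be found in the camera images.
- jig: Jig box: open blue tray fixed to the table, 200 mm deep (its x) by 220 mm wide (its y), walls 66 mm high and 6 mm thick, floor 6 mm thick. Origin: centre of its underside, on the table. Its -x side is the front (towards the robot), +y its left, z up. An aluminium lid covers it at first. Inside: clamp and instrument head at the left, the stay at the right.
- lid (a joint): Lid angle about the level hinge on the box's rear edge (axis along the box's y): 0 shut, pi/2 upright, 1.80 leaning back on its stop, where it stays. Damped hinge, 0.35 kg lid: lifting takes about 2 N at the handle; let go below about 1.5 rad it falls. Lowered from behind onto the raised stay it comes to rest at about 1.35.
- lid_handle (a point): Centre of the lid's handle: a dark round bar 12 mm thick, 104 mm long along the box's y, carried by two posts 100 mm apart, its axis 32 mm ahead of the lid's front edge. 226 mm from the hinge line; 76 mm above the table when shut. It moves with the lid.
- lid_hinge (a point): Middle of the lid's hinge line, 94 mm behind the box's centre and 72 mm above the table.
- stay (a joint): Angle of the stay about its pivot (axis along the box's y): 0 folded, lying level towards the front of the box; pi/2 upright; 1.83 on its stop, leaning back, where it stays by its weight. It turns freely (well under 1 N).
- stay_grip (a point): Grip point on the stay, 78 mm from its pivot. The stay is a yellow flat bar 10 mm wide (along the box's y) and 6 mm thick, ending 95 mm from the pivot in a red round tip 12 mm thick and equally wide (10 mm). Folded, it lies 55 mm above the table with 34 mm free on its right and 40 mm on its left at that height. When the stay is on its stop, the saddle with two lips under the lid comes down on the red tip.
- stay_pivot (a point): The stay's pivot on the jig box, 47 mm behind the box's centre, 60 mm to the right of it, 55 mm above the table.
- clamp (a joint): Angle of the red clamp arm about its pivot (axis along the box's x): about 0 held down on the instrument head, pi/2 upright, 2.75 fully open, lying out over the left wall. Over-centre spring: it pulls shut below about 1.2 rad and open above; lifting takes about 3 N at the grip point.
- clamp_grip (a point): Grip point at the free end of the clamp arm, 93 mm from its pivot: the middle of a dark round cross bar (10 mm thick, lying along the box's x, 36 mm free between two red prongs; 28 mm free between it and the rest of the arm). The red arm, 8 mm thick, points from the pivot to the box's right when shut; the cross bar is then 63 mm above the table. It moves with the arm.
- clamp_pivot (a point): The clamp arm's pivot on the jig box, 65 mm in front of the box's centre, 88 mm to the left of it, 63 mm above the table.
- head_mid (a point): Centre of the black instrument head (27 x 96 x 28 mm, its long axis is this frame's y; 0.085 kg, tapered, with a knurled body). It lies on two white blocks 18 mm high with low cheeks (no wider than the head), its length along the box's x, its centre about 45 mm in front of the box's centre and 40 mm to the left, the clamp's foot on it 20 mm in front of its centre. It can be gripped across its width 12 mm behind its centre (along this frame's -y), clear of the clamp post.
- tray_in (a point): Centre of the white tray's floor, 4 mm above the table. The tray is fixed, 130 mm (its x) by 100 mm (its y) outside, 22 mm high, walls 4 mm, with a blue lining.
- domed_case: Small black domed case, 80 x 118 x 42 mm, loose; origin at the centre of its underside. Leave it alone.
- carton: Brown carton, 62 x 61 x 94 mm high, loose; origin at the centre of its underside. Leave it alone.
- bottle: Amber dropper bottle, 32 mm thick, 102 mm high, loose; origin at the centre of its underside. Leave it alone.
- viewer: Small black-and-white viewer, 30 x 34 x 66 mm high, loose; origin at the centre of its underside. Leave it alone.

How it is judged (in metres and radians):
On the way, in this order (a step that is already met when the one before it is completed fails the run):
1. the lid is swung back onto its stop (1.7 rad or more) (value of joint lid above 1.7 rad), for 0.2 s.
2. the stay is flipped up and leans on its stop (1.65 rad or more) with the lid still back (1.6 rad or more) (value of joint stay above 1.65 rad and value of joint lid above 1.6 rad), for 0.2 s.
3. the lid rests on the raised stay (lid 1.27 to 1.43 rad) (value of joint lid between 1.27 and 1.43 rad and value of joint stay above 1.65 rad and velocity of joint lid above -0.1 rad/s), for 0.2 s.
4. the clamp arm stands open beyond its hold-open point (2.2 rad or more) (value of joint clamp above 2.2 rad), for 0.2 s.
At the end, for the whole second after the job is handed in: The lid rests on the raised stay (lid 1.27 to 1.43 rad, stay 1.65 rad or more), the clamp arm is open by itself (2.2 rad or more), and the instrument head lies in the white tray: its centre within the tray's walls and not more than 25 mm above the tray floor (all of step 3 and value of joint clamp above 2.2 rad and x of head_mid in the frame of tray_in between -0.055 and 0.055 m and y of head_mid in the frame of tray_in between -0.04 and 0.04 m and z of head_mid in the frame of tray_in below 0.025 m and velocity of joint lid below 0.1 rad/s); the robot touches nothing.
It fails at once if the lid is dropped or slammed (closing faster than 2.5 rad/s) (velocity of joint lid below -2.5 rad/s).
It fails at once if another thing on the table is moved by more than 30 mm (distance of any of domed_case, carton, bottle, viewer from where it was at the start of the episode above 0.03 m).
It also fails if it takes over 72 s, if anything falls off the work surface, if the arm or the gripper's body presses on something with over 40 N, if the wrist force passes 120 N, or if a joint passes its speed limit or range.

## Robot

A 6-joint arm with a two-finger parallel gripper is mounted at the origin on a cart in front of the work surface, level with it; the furniture and walls round the work are solid. World frame = base frame: x ahead of the robot, y to its left, z up, the work surface at z = 0. Lengths are in m, angles in degrees, forces in N, time in s.
With the tool pointing down it reaches from about 0.4 to 0.825 m from the base axis. Payload 7 kg.
Tool frame: the origin (TCP) lies at the very end of the fingers, on their centre line; the grasp point (between the pads) lies hold_point_z behind it (hold_point_z is the distance from the TCP to the grasp point, in m); z points along the fingers, y is the direction in which the jaws open and shut (so a half turn about z gives the same grasp; the last joint's range is limited). The gripper opens to 88 mm and grips with 3 to 60 N. Pads are 19 mm wide; open, the fingers measure 130 mm over their backs; the gripper's body (78 mm by 193 mm) begins 47 mm behind the grasp point.
Start: joints at [89.215, 20.546, 0.682, 0, -70.136, -16.507], TCP at [0.201, 0.644, 0.227] pointing down, gripper open.
Joint ranges: [-176.03, 176.03], [-82.01, 121.73], [-58.28, 71.71], [-173.87, 95.51], [-174.79, -0.11], [-173.66, 173.66]. Speed limits (degrees/s): [136.94, 136.94, 172.46, 180, 180, 180].

## Interface

Orientations are given as [roll, pitch, yaw] about the fixed x, y, z axes, in that order (R = Rz(yaw) Ry(pitch) Rx(roll)).
In Python, from plant import get_obs, snapshot, close_job, hold_point_z gives the robot as it stands. The module is installed in compiled form; this text tells all that it offers.
- The arm moves only by the tool jog_arm, never from a script. Its argument "commands" is a list of rows, each a list of 4 numbers: the shift along the world's x, y, z in mm, then the turn about the world's z in degrees. In form: [[x, y, z, turn], ...]. A call has exactly 10 rows; each row shifts and turns the commanded pose from where the row before left it; what a row does not reach is not made up. A row lasts 1/12 s, in which the tool goes at most 41.7 mm and 7.16 degrees, less where a joint would pass 70% of its speed; a pose out of reach is approached as far as the arm can. A call is refused whole if a number of a shift passes 41.7 or a number of a turn 7.16, either way. A call with a gripper value outside its range is refused whole. "fingers" is the finger opening in mm, from 0 to 87.6, set as the call begins (left out, the last holds). The fingers move at their own pace and stop on an object; the grip force is fixed at half the most. Time passes only in rows, so rows that do not move let the fingers close, or fill a call up. It gives the time, the measured TCP pose, the force and the opening at its end, in the units of the state.
- get_obs(): the state, without advancing time (a new reading comes with each control period).
- snapshot(name): name is "scene" or "top"; returns a dict with "image" (384x512x3 uint8, red, green, blue), "fov_y" (degrees; the focal length in pixels is half the picture's height over the tangent of half this angle, whatever the lens; pixels are square), "cx", "cy" (the principal point, pixels), "rvec" (rotation vector, rad) and "tvec" (3), from world to camera coordinates, as OpenCV has them. Camera axes: x right, y down, z forward; pixel columns grow to the right and rows downward; lengths in m; the calibration is good to about 2 mm. A picture is of the moment at which its call begins. There is no depth.
- close_job(): hands the job in, once; it reports no verdict.
The state is a dict: "clock": time; "joint_pos": joint angles; "qvel": joint speeds; "tau": joint torques, N m; "tool_pos": TCP position; "orientation": TCP orientation; "force": force on the tool from outside, world axes, zero at the start; "moment": the same for the moment, N m; "opening": finger opening in m.
Only numpy, scipy, OpenCV 4.12 (cv2) and the standard library are available. Lean on these libraries where they do the work, as an engineer would, in place of code of your own. Each camera call takes 0.05 s, during which the arm holds its last target.

## Working session

There is one attempt and no reset: what is moved stays moved. The work goes in short steps, Python scripts to look and compute and a tool call to move; the robot and the scene stay as the last step left them, time stands still between calls to the robot, and variables do not carry over. Pictures are saved under pics/ and viewed, and the job is handed in when it is done.

Besides the shell and the picture viewer there is one more tool, called after "Emit:" by a JSON object that holds its "name" and its "arguments", one argument or row to a line. jog_arm: Moves the arm, as the interface text tells. Its arguments: {"type":"object","properties":{"commands":{"type":"array","items":{"type":"array","items":{"type":"number"}}},"fingers":{"type":"number"}},"required":["commands"]}

```bash
mkdir -p pics; cat > h.py <<'E'
import numpy as np, cv2
from plant import get_obs, snapshot, close_job, hold_point_z
def snap(n,f):
    s=snapshot(n); cv2.imwrite(f'pics/{f}.png',cv2.cvtColor(s['image'],cv2.COLOR_RGB2BGR)); np.save(f'pics/{f}.npy',s,allow_pickle=True); return s
def load(f): return np.load(f'pics/{f}.npy',allow_pickle=True).item()
def KRt(s):
    f=s['image'].shape[0]/2/np.tan(np.radians(s['fov_y'])/2)
    K=np.array([[f,0,s['cx']],[0,f,s['cy']],[0,0,1]]);R=cv2.Rodrigues(np.array(s['rvec'],float))[0];return K,R,np.array(s['tvec'],float).ravel()
def ray(s,u,v,z):
    K,R,t=KRt(s);d=R.T@np.linalg.inv(K)@[u,v,1];c=-R.T@t;return c+d*(z-c[2])/d[2]
def proj(s,p):
    K,R,t=KRt(s);q=(R@np.atleast_2d(p).T).T+t;q=q@K.T;return q[:,:2]/q[:,2:]
E
python3 - <<'E'
from h import *
o=get_obs();print(o,hold_point_z)
for n in('scene','top'):
    s=snap(n,n+'0');K,R,t=KRt(s);print(n,-R.T@t,R[2],s['fov_y'])
E
```

```text
{'clock': 0.0, 'joint_pos': array([ 8.92140929e+01,  2.05911127e+01,  6.32583875e-01, -2.14396210e-02,
       -7.01359292e+01, -1.65061792e+01]), 'qvel': array([-0.03559489,  0.08547654,  0.01440933, -0.0501885 , -0.04914457,
       -0.00857825]), 'tau': array([ 8.45148634e-05, -5.82722747e+01,  2.93042600e+01,  6.99670047e+00,
        6.81356833e-03, -1.50049505e-04]), 'tool_pos': array([0.20051905, 0.64399922, 0.22561314]), 'orientation': array([ 1.79903708e+02, -7.51619016e-03, -1.72993815e+01]), 'force': array([-0.33483564,  0.5480365 , -0.10897367]), 'moment': array([-0.01277158,  0.01978686, -0.01561486]), 'opening': 0.08790331805625476} 0.0188
scene [-0.18215081 -0.56564962  0.82147066] [ 0.61052931  0.47168138 -0.63621587] 56.33498450247713
top [3.21326741e-01 3.57784982e-04 1.36454923e+00] [ 0.15126168  0.001637   -0.9884924 ] 42.225144412940956
```

View pics/scene0.png

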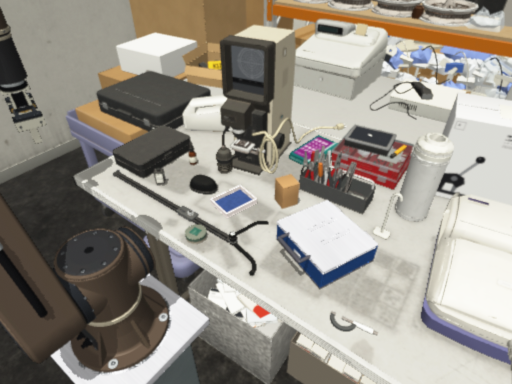

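View pics/top0.png

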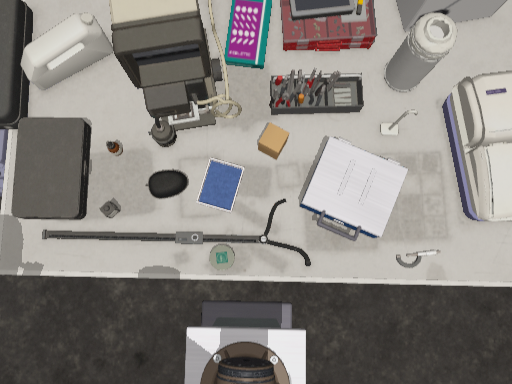

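```bash
python3 - <<'E'
from h import *
s=load('top0');im=cv2.cvtColor(s['image'],cv2.COLOR_RGB2BGR)
cv2.imwrite('pics/c1.png',cv2.resize(im[120:250,280:430],None,fx=5,fy=4.6,interpolation=cv2.INTER_CUBIC))
s=load('scene0');im=cv2.cvtColor(s['image'],cv2.COLOR_RGB2BGR)
cv2.imwrite('pics/c2.png',cv2.resize(im[165:290,190:390],None,fx=4,fy=4,interpolation=cv2.INTER_CUBIC))
E
```

```text
(no output)
```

View pics/c1.png

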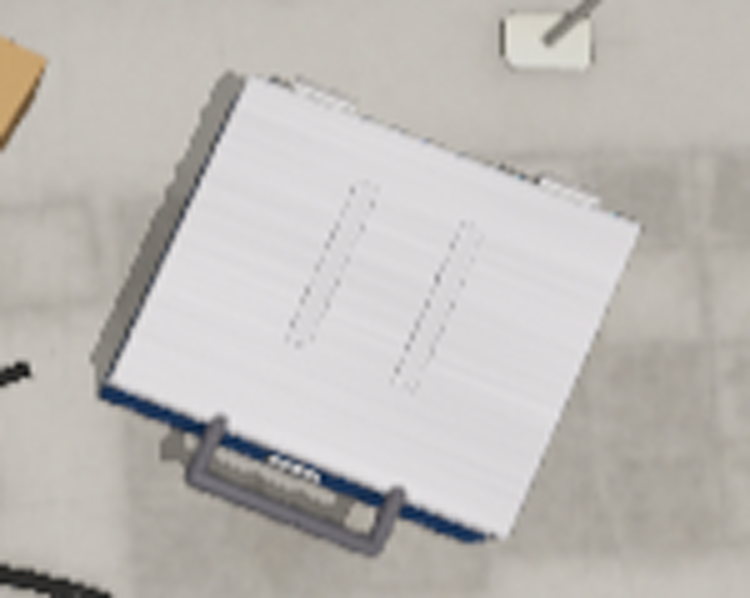

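View pics/c2.png

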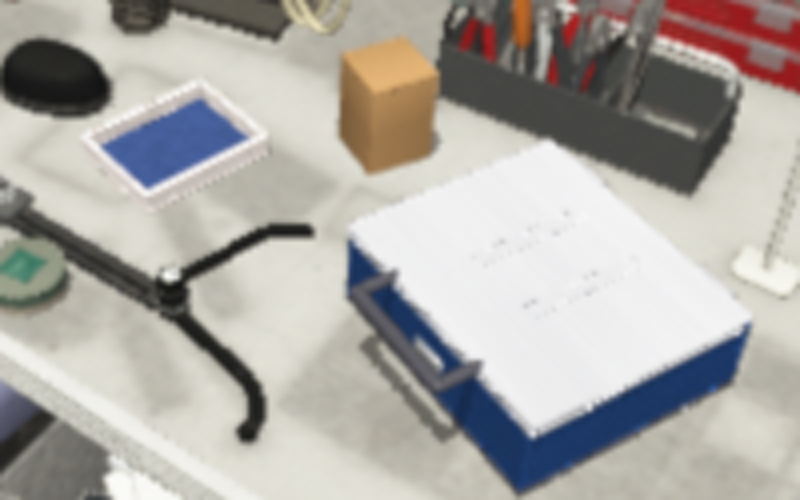

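```bash
python3 - <<'E'
from h import *
from scipy.optimize import least_squares
T=load('top0');S=load('scene0')
tp=lambda a:np.array([[280+u/5-.4,120+v/4.6-.4] for u,v in a])
sp=lambda a:np.array([[190+u/4-.4,165+v/4-.4] for u,v in a])
c=[(245,78),(640,225),(505,538),(105,382)]
cs=[(548,142),(750,318),(530,432),(350,232)]
A=tp(c);B=sp(cs)
for z in(.072,.075):
    P=np.array([ray(T,*a,z) for a in A]);Q=np.array([ray(S,*a,z) for a in B]);print(z,P[:,:2].round(4).tolist(),P[:,:2].mean(0),'\n',Q[:,:2].round(4).tolist(),Q[:,:2].mean(0))
    for X in(P,Q):
        fw=(X[0]+X[1]-X[2]-X[3])/2;lf=(X[0]+X[3]-X[1]-X[2])/2
        print(np.linalg.norm(fw),np.linalg.norm(lf),np.degrees([np.arctan2(fw[1],fw[0]),np.arctan2(-lf[0],lf[1])]))
for b in tp([(193,475),(375,548)]): print('bar',ray(T,*b,.076))
for b in sp([(352,290),(432,385)]): print('bar',ray(S,*b,.076))
# tray
E
```

```text
0.072 [[0.6603, -0.2082], [0.5785, -0.4173], [0.3972, -0.3428], [0.4808, -0.1348]] [ 0.52920882 -0.27580214] 
 [[0.6635, -0.2087], [0.5789, -0.4155], [0.396, -0.3418], [0.4797, -0.1412]] [ 0.5295217  -0.27678476]
0.19496787803065602 0.22429975670582547 [-22.27627713 -21.62940743]
0.19642856566256364 0.22039925962284904 [-21.05522605 -22.43923689]
0.075 [[0.6596, -0.2078], [0.5779, -0.4163], [0.3971, -0.3421], [0.4804, -0.1345]] [ 0.52872633 -0.27516118] 
 [[0.6601, -0.2101], [0.5758, -0.4161], [0.3937, -0.3427], [0.477, -0.1429]] [ 0.526673   -0.27794104]
0.1945153586054763 0.22377915814365368 [-22.27627713 -21.62940743]
0.19564229646318249 0.21951703992723945 [-21.05522605 -22.43923689]
bar [ 0.42856274 -0.18049165  0.076     ]
bar [ 0.3898129  -0.27456041  0.076     ]
bar [ 0.42762442 -0.17883929  0.076     ]
bar [ 0.38777681 -0.27146401  0.076     ]
```

Emit:
{"name": "jog_arm", "arguments": {
  "commands": [
    [22,-32,0,-5],
    [22,-32,0,-5],
    [22,-32,0,-5],
    [22,-32,0,-5],
    [22,-32,0,-5],
    [22,-32,0,-5],
    [22,-32,0,-5],
    [22,-32,0,-5],
    [22,-32,0,-5],
    [22,-32,0,-5]
  ],
  "fingers": 17
}}

```text
clock: 0.93
tool_pos: [0.4211, 0.3226, 0.2265]
orientation: [180.0, 0.0, -67.5]
force: [0.6, 0.3, 0.7]
opening: 0.0265
```

Emit:
{"name": "jog_arm", "arguments": {
  "commands": [
    [3,-38,0,-4.5],
    [3,-38,0,-4.5],
    [3,-38,0,-4.5],
    [3,-38,0,-4.5],
    [3,-38,0,-4.5],
    [3,-38,0,-4.5],
    [3,-38,0,-4.5],
    [3,-38,0,-4.5],
    [3,-38,0,-4.5],
    [3,-38,0,-4.5]
  ]
}}

```text
clock: 1.77
tool_pos: [0.4501, -0.0573, 0.2267]
orientation: [-180.0, 0.0, -112.5]
force: [1.1, 0.2, -0.0]
opening: 0.0172
```

Emit:
{"name": "jog_arm", "arguments": {
  "commands": [
    [-4,-17,-6,0],
    [-4,-17,-6,0],
    [-4,-17,-6,0],
    [-4,-17,-6,0],
    [-4,-17,-6,0],
    [-4,-17,-6,0],
    [-4,-17,-6,0],
    [-4,-17,-6,0],
    [-4,-17,-6,0],
    [-4,-17,-6,0]
  ]
}}

```text
clock: 2.6
tool_pos: [0.4101, -0.2263, 0.1661]
orientation: [180.0, -0.0, -112.3]
force: [0.8, 0.4, -0.0]
opening: 0.0173
```

```bash
python3 - <<'E'
from h import *
o=get_obs();print(o)
T=snap('top','top1')
S=snap('scene','sc1');im=cv2.cvtColor(S['image'],cv2.COLOR_RGB2BGR)
cv2.imwrite('pics/c3.png',cv2.resize(im[140:290,220:420],None,fx=4,fy=4,interpolation=cv2.INTER_CUBIC))
E
```

```text
{'clock': 2.6, 'joint_pos': array([-4.72266922e+00,  3.83673945e+00, -2.95189527e+01, -7.43292582e-03,
       -5.66671277e+01, -1.75668769e+01]), 'qvel': array([-27.74361582,   9.79252307,   0.08147906,  -0.0630995 ,
         9.76541328,  27.59315145]), 'tau': array([  2.88569503, -32.99785495,  25.7446146 ,   6.16648078,
        -0.30771017,  -0.80239384]), 'tool_pos': array([ 0.41008487, -0.22629075,  0.16608643]), 'orientation': array([ 1.79976370e+02, -9.68532642e-04, -1.12293632e+02]), 'force': array([ 0.84089482,  0.39982871, -0.01961495]), 'moment': array([ 0.06863812, -0.05737671, -0.02055801]), 'opening': 0.017304542324694996}
```

View pics/c3.png

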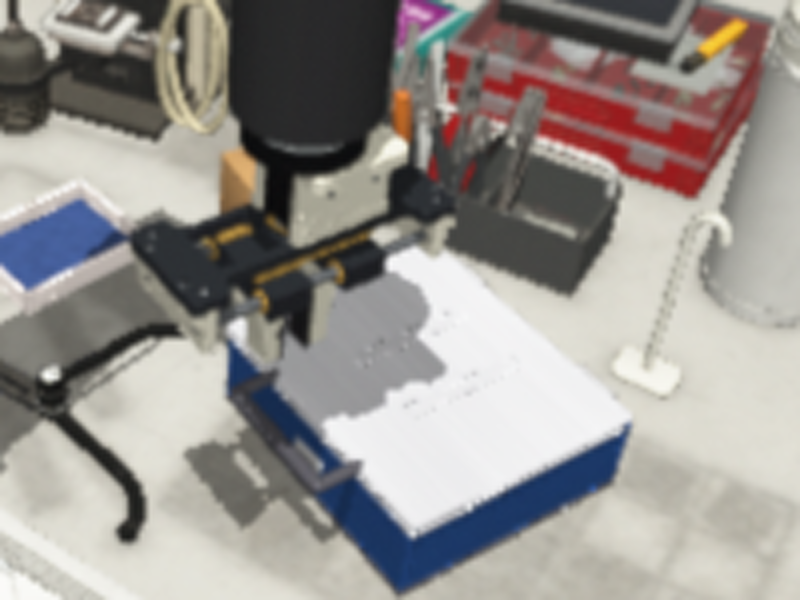

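Emit:
{"name": "jog_arm", "arguments": {
  "commands": [
    [-0.7,0.3,-10,0],
    [0,0,-10,0],
    [0,0,-10,0],
    [0,0,-10,0],
    [0,0,-10,0],
    [0,0,-10,0],
    [0,0,-10,0],
    [0,0,-10,0],
    [0,0,-10,0],
    [0,0,-10,0]
  ]
}}

```text
clock: 3.53
tool_pos: [0.41, -0.2244, 0.0658]
orientation: [-180.0, 0.0, -112.2]
force: [-0.2, 0.8, 0.2]
opening: 0.0165
```

```bash
python3 - <<'E'
from h import *
o=get_obs();print(o['tool_pos'],o['force'],o['moment'])
S=snap('scene','sc2');im=cv2.cvtColor(S['image'],cv2.COLOR_RGB2BGR)
cv2.imwrite('pics/c4.png',cv2.resize(im[180:290,220:360],None,fx=5,fy=5,interpolation=cv2.INTER_CUBIC))
E
```

```text
[ 0.4100402  -0.22443341  0.06577266] [-0.20848959  0.84991984  0.15243392] [ 0.05691592 -0.08893639  0.01945998]
```

View pics/c4.png

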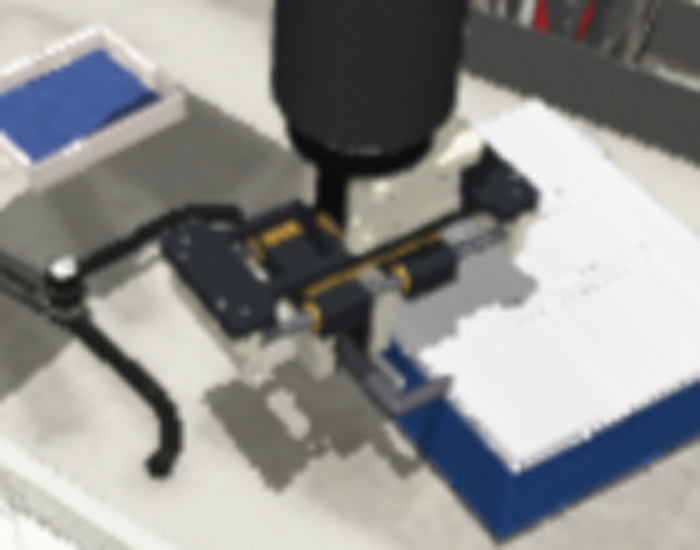

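Emit:
{"name": "jog_arm", "arguments": {
  "commands": [
    [0,0,0,0],
    [0,0,0,0],
    [0,0,0,0],
    [0,0,0,0],
    [0,0,0,0],
    [0,0,0,0],
    [0,0,0,0],
    [0,0,0,0],
    [0,0,0,0],
    [0,0,0,0]
  ],
  "fingers": 0
}}

```text
clock: 4.42
tool_pos: [0.4091, -0.2246, 0.0665]
orientation: [179.9, 0.0, -112.3]
force: [-2.9, 5.7, -1.9]
opening: 0.0113
```

```bash
python3 - <<'E'
import numpy as np
f=np.array([np.cos(np.radians(-22.1)),np.sin(np.radians(-22.1))])
th=np.linspace(0,1.78,31)+.0177;x=226*(1-np.cos(th));z=226*np.sin(th)
P=np.c_[x[:,None]*f,z];D=np.diff(np.round(P-P[0],1),axis=0).round(1)
for k in range(3):print([d.tolist()+[0] for d in D[10*k:10*k+10]])
E
```

```text
[[0.6, -0.2, 13.4, 0], [1.3, -0.6, 13.3, 0], [2.1, -0.8, 13.2, 0], [2.7, -1.1, 13.1, 0], [3.5, -1.5, 12.9, 0], [4.2, -1.7, 12.6, 0], [4.9, -1.9, 12.3, 0], [5.5, -2.3, 12.0, 0], [6.2, -2.5, 11.7, 0], [6.9, -2.8, 11.2, 0]]
[[7.4, -3.0, 10.7, 0], [8.0, -3.2, 10.3, 0], [8.5, -3.5, 9.7, 0], [9.1, -3.7, 9.1, 0], [9.6, -3.9, 8.6, 0], [10.0, -4.0, 7.9, 0], [10.4, -4.3, 7.3, 0], [10.8, -4.4, 6.6, 0], [11.2, -4.5, 5.9, 0], [11.4, -4.6, 5.2, 0]]
[[11.8, -4.8, 4.4, 0], [11.9, -4.9, 3.7, 0], [12.1, -4.9, 2.9, 0], [12.3, -5.0, 2.1, 0], [12.4, -5.0, 1.4, 0], [12.4, -5.0, 0.5, 0], [12.4, -5.1, -0.3, 0], [12.4, -5.0, -1.0, 0], [12.3, -5.0, -1.9, 0], [12.2, -4.9, -2.6, 0]]
```

Emit:
{"name": "jog_arm", "arguments": {
  "commands": [
    [0.6,-0.2,13.4,0],
    [1.3,-0.6,13.3,0],
    [2.1,-0.8,13.2,0],
    [2.7,-1.1,13.1,0],
    [3.5,-1.5,12.9,0],
    [4.2,-1.7,12.6,0],
    [4.9,-1.9,12.3,0],
    [5.5,-2.3,12.0,0],
    [6.2,-2.5,11.7,0],
    [6.9,-2.8,11.2,0]
  ]
}}

```text
clock: 5.25
tool_pos: [0.4457, -0.2396, 0.1928]
orientation: [179.8, 0.0, -112.3]
force: [-7.1, 7.0, 2.5]
opening: 0.011
```

```bash
python3 - <<'E'
from h import *
o=get_obs();print(o['tool_pos'],o['force'],o['moment'])
S=snap('scene','sc3');im=cv2.cvtColor(S['image'],cv2.COLOR_RGB2BGR)
cv2.imwrite('pics/c5.png',cv2.resize(im[140:290,220:420],None,fx=4,fy=4,interpolation=cv2.INTER_CUBIC))
E
```

```text
[ 0.44572061 -0.23957333  0.19281316] [-7.07760268  7.02060805  2.48391134] [ 2.87882209  2.66820171 -0.00513361]
```

View pics/c5.png

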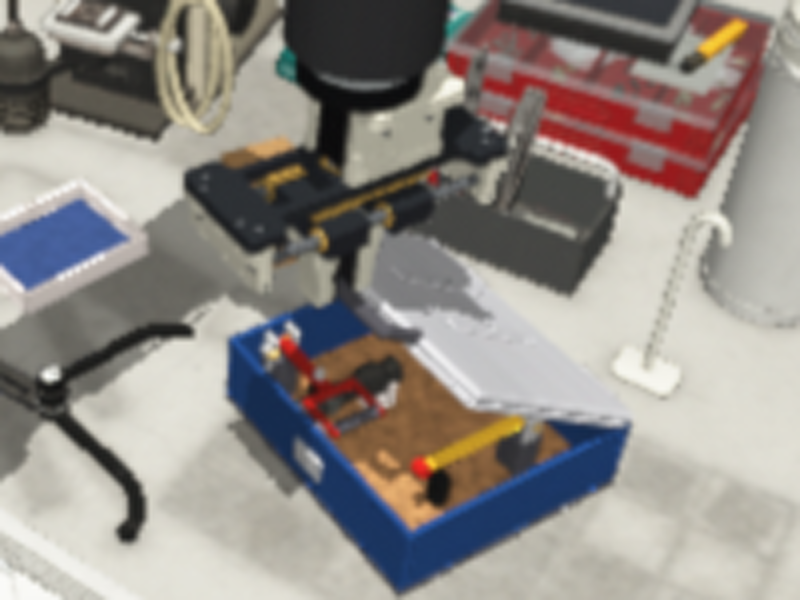

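Emit:
{"name": "jog_arm", "arguments": {
  "commands": [
    [7.4,-3.0,10.7,0],
    [8.0,-3.2,10.3,0],
    [8.5,-3.5,9.7,0],
    [9.1,-3.7,9.1,0],
    [9.6,-3.9,8.6,0],
    [10.0,-4.0,7.9,0],
    [10.4,-4.3,7.3,0],
    [10.8,-4.4,6.6,0],
    [11.2,-4.5,5.9,0],
    [11.4,-4.6,5.2,0]
  ]
}}

```text
clock: 6.13
tool_pos: [0.5443, -0.2801, 0.2756]
orientation: [-179.9, -0.0, -112.3]
force: [-3.0, 0.4, 3.4]
opening: 0.0107
```

Emit:
{"name": "jog_arm", "arguments": {
  "commands": [
    [11.8,-4.8,4.4,0],
    [11.9,-4.9,3.7,0],
    [12.1,-4.9,2.9,0],
    [12.3,-5.0,2.1,0],
    [12.4,-5.0,1.4,0],
    [12.4,-5.0,0.5,0],
    [12.4,-5.1,-0.3,0],
    [12.4,-5.0,-1.0,0],
    [12.3,-5.0,-1.9,0],
    [12.2,-4.9,-2.6,0]
  ]
}}

```text
clock: 6.97
tool_pos: [0.6667, -0.3305, 0.2841]
orientation: [-179.9, -0.1, -112.3]
force: [-1.3, -1.4, 1.3]
opening: 0.0108
```

```bash
python3 - <<'E'
from h import *
o=get_obs();print(o['tool_pos'],o['force'],o['moment'])
S=snap('scene','sc4');im=cv2.cvtColor(S['image'],cv2.COLOR_RGB2BGR)
cv2.imwrite('pics/c6.png',cv2.resize(im[100:290,200:450],None,fx=3.2,fy=3.1,interpolation=cv2.INTER_CUBIC))
E
```

```text
[ 0.66672834 -0.330512    0.28411237] [-1.32535215 -1.3840335   1.26667756] [-0.50893555  0.79646487  0.01049095]
```

View pics/c6.png

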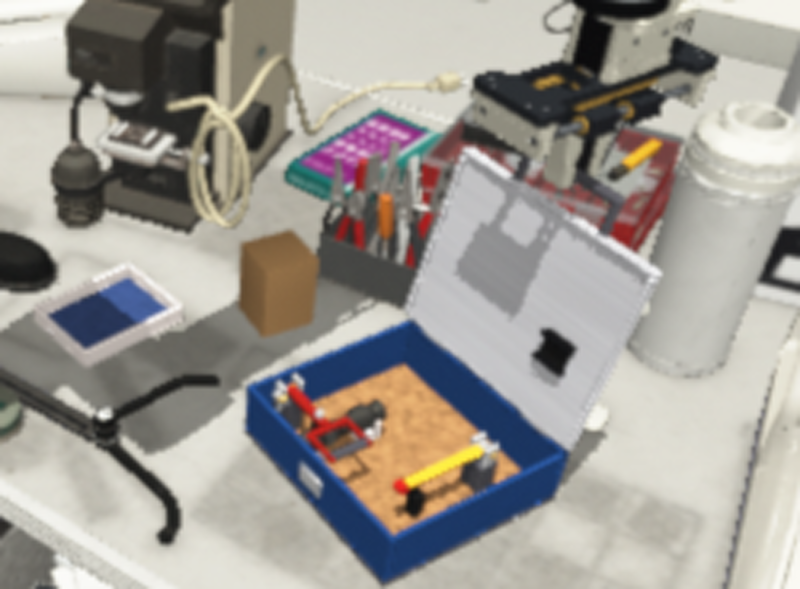

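Emit:
{"name": "jog_arm", "arguments": {
  "commands": [
    [0,0,0,0],
    [0,0,0,0],
    [0,0,0,0],
    [0,0,0,0],
    [0,0,4,0],
    [0,0,10,0],
    [0,0,12,0],
    [0,0,12,0],
    [0,0,12,0],
    [0,0,10,0]
  ],
  "fingers": 32
}}

```text
clock: 7.85
tool_pos: [0.6667, -0.3295, 0.3453]
orientation: [-179.9, 0.0, -112.3]
force: [-0.8, -0.7, -0.2]
opening: 0.0316
```

Emit:
{"name": "jog_arm", "arguments": {
  "commands": [
    [-14,1,0,7],
    [-14,1,0,7],
    [-14,1,0,7],
    [-14,1,0,7],
    [-14,1,0,7],
    [-14,1,0,7],
    [-14,1,0,7],
    [-14,1,0,7],
    [-14,1,0,7],
    [-14,1,0,7]
  ],
  "fingers": 26
}}

```text
clock: 8.68
tool_pos: [0.5259, -0.3193, 0.3438]
orientation: [-180.0, -0.0, -41.9]
force: [-0.5, -0.4, -0.1]
opening: 0.0262
```

```bash
python3 - <<'E'
from h import *
o=get_obs();print(o['tool_pos'],o['orientation'],o['force'],o['joint_pos'])
S=snap('scene','sc5');im=cv2.cvtColor(S['image'],cv2.COLOR_RGB2BGR)
cv2.imwrite('pics/c7.png',cv2.resize(im[190:290,260:400],None,fx=5.5,fy=5.5,interpolation=cv2.INTER_CUBIC))
S=snap('top','top5');im=cv2.cvtColor(S['image'],cv2.COLOR_RGB2BGR)
cv2.imwrite('pics/c8.png',cv2.resize(im[120:250,290:430],None,fx=5,fy=4.6,interpolation=cv2.INTER_CUBIC))
E
```

```text
[ 0.52585859 -0.31933063  0.34379477] [-1.79978610e+02 -4.52862394e-02 -4.19446220e+01] [-0.50554965 -0.3764658  -0.09858967] [-1.31013039e+01  1.20173827e+01  3.90881975e+00  3.14191955e-03
 -8.18414499e+01  6.11562459e+01]
```

View pics/c7.png

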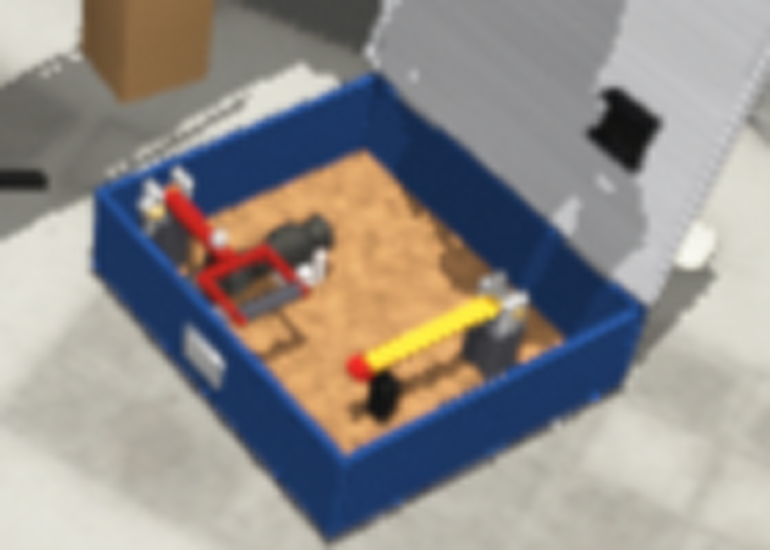

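View pics/c8.png

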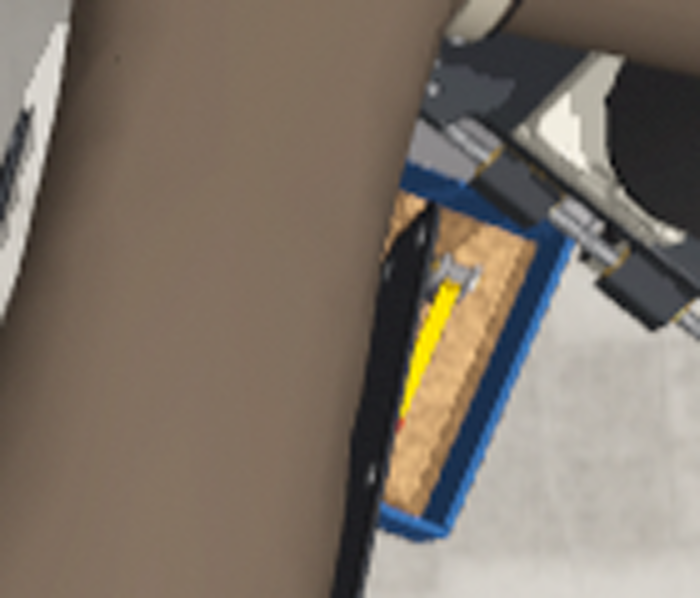

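```bash
python3 - <<'E'
from h import *
S=load('sc5');T=load('top5')
def sp(u,v):return 260+u/5.5-.4,190+v/5.5-.4
O=np.array([.532,-.277]);a=np.radians(-22.1);R=np.array([[np.cos(a),-np.sin(a)],[np.sin(a),np.cos(a)]])
def rep(n,p):print(n,p[:2].round(4),'box',(R.T@(p[:2]-O)*1000).round(1))
rep('tip',ray(S,*sp(359,368),.055));rep('mid',ray(S,*sp(428,338),.057));rep('pivot',ray(S,*sp(497,303),.057))
rep('crossbar',ray(S,*sp(272,298),.063));
rep('wallFRtop',ray(S,*sp(345,455),.066));rep('FL',ray(S,*sp(97,188),.066));rep('RL',ray(S,*sp(375,75),.066));rep('RR',ray(S,*sp(643,310),.066))
rep('T bar',ray(T,290+428/5-.4,120+350/4.6-.4,.058))
rep('T FR',ray(T,290+445/5-.4,120+535/4.6-.4,.066))
for b in [(-31,-60),(-65,-5),(-33,40)]: print(b,O+R@np.array(b)/1000)
E
```

```text
tip [ 0.4633 -0.3152] box [-49.3 -61.3]
mid [ 0.5009 -0.3342] box [ -7.3 -64.7]
pivot [ 0.5446 -0.3515] box [ 39.7 -64.3]
crossbar [ 0.4711 -0.2587] box [-63.3  -5.9]
wallFRtop [ 0.4018 -0.34  ] box [ -96.9 -107.4]
FL [ 0.481  -0.1411] box [-98.4 106.7]
RL [ 0.6586 -0.2165] box [ 94.5 103.7]
RR [ 0.5772 -0.4158] box [  94.1 -111.6]
T bar [ 0.5058 -0.334 ] box [ -2.8 -62.7]
T FR [ 0.3992 -0.3393] box [ -99.6 -107.7]
(-31, -60) [ 0.48070416 -0.32092877]
(-65, -5) [ 0.46989452 -0.25717807]
(-33, 40) [ 0.51647353 -0.22752345]
```

Emit:
{"name": "jog_arm", "arguments": {
  "commands": [
    [-4.6,-0.3,-20,2],
    [-4.6,-0.3,-20,2],
    [-4.6,-0.3,-20,2],
    [-4.6,-0.3,-20,2],
    [-4.6,-0.3,-20,2],
    [-4.6,-0.3,-20,2],
    [-4.6,-0.3,-20,2],
    [-4.6,-0.3,-20,2],
    [-4.6,-0.3,-20,2],
    [-4.6,-0.3,-20,2]
  ]
}}

```text
clock: 9.62
tool_pos: [0.4811, -0.3225, 0.1425]
orientation: [-180.0, -0.1, -22.3]
force: [0.4, -0.1, -0.2]
opening: 0.0263
```

Emit:
{"name": "jog_arm", "arguments": {
  "commands": [
    [0,0,-10,0],
    [0,0,-10,0],
    [0,0,-10,0],
    [0,0,-10,0],
    [0,0,-10,0],
    [0,0,-10,0],
    [0,0,-2,0],
    [0,0,0,0],
    [0,0,0,0],
    [0,0,0,0]
  ]
}}

```text
clock: 10.45
tool_pos: [0.4809, -0.3225, 0.0814]
orientation: [180.0, -0.1, -22.3]
force: [1.0, -0.5, 1.0]
opening: 0.026
```

```bash
python3 - <<'E'
from h import *
o=get_obs();print(o['tool_pos'],o['orientation'],o['force'])
S=snap('scene','sc6');im=cv2.cvtColor(S['image'],cv2.COLOR_RGB2BGR)
cv2.imwrite('pics/c9.png',cv2.resize(im[190:290,260:400],None,fx=5.5,fy=5.5,interpolation=cv2.INTER_CUBIC))
E
```

```text
[ 0.48090525 -0.32252858  0.08135109] [ 1.79996480e+02 -5.84128151e-02 -2.22858754e+01] [ 0.99669756 -0.50771105  1.03240958]
```

View pics/c9.png

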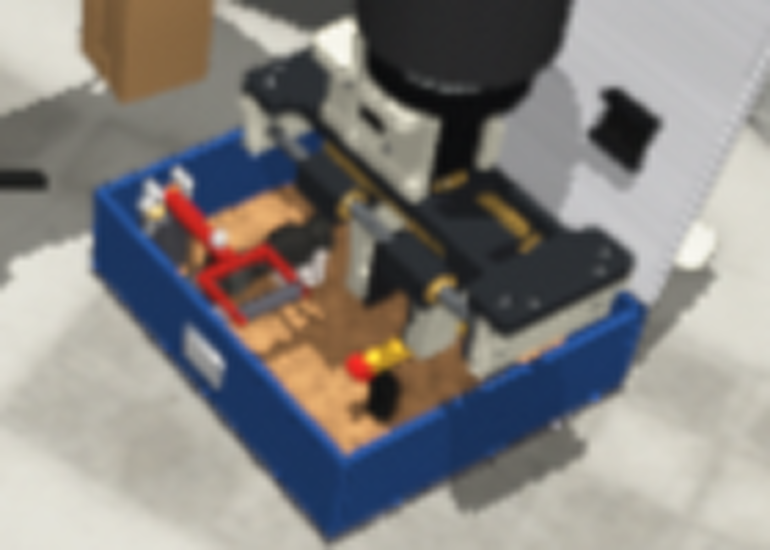

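Emit:
{"name": "jog_arm", "arguments": {
  "commands": [
    [0,0,-6,0],
    [0,0,-6,0],
    [0,0,-6,0],
    [0,0,-6,0],
    [0,0,-6,0],
    [0,0,-6,0],
    [0,0,-6,0],
    [0,0,-2,0],
    [0,0,0,0],
    [0,0,0,0]
  ]
}}

```text
clock: 11.33
tool_pos: [0.4805, -0.3224, 0.0367]
orientation: [180.0, 0.0, -22.3]
force: [0.2, 0.4, 0.1]
opening: 0.026
```

Emit:
{"name": "jog_arm", "arguments": {
  "commands": [
    [0,0,0,0],
    [0,0,0,0],
    [0,0,0,0],
    [0,0,0,0],
    [0,0,0,0],
    [0,0,0,0],
    [0,0,0,0],
    [0,0,0,0],
    [0,0,0,0],
    [0,0,0,0]
  ],
  "fingers": 0
}}

```text
clock: 12.17
tool_pos: [0.4807, -0.3222, 0.0369]
orientation: [-180.0, -0.0, -22.3]
force: [1.7, 4.6, 3.2]
opening: 0.0094
```

```bash
python3 - <<'E'
import numpy as np
f=np.array([np.cos(np.radians(-22.1)),np.sin(np.radians(-22.1))])
th=np.linspace(0,1.72,21);x=78*(1-np.cos(th));z=78*np.sin(th)
P=np.c_[x[:,None]*f,z];D=np.diff(np.round(P-P[0],1),axis=0).round(1)
for k in range(2):print([d.tolist()+[0] for d in D[10*k:10*k+10]])
E
```

```text
[[0.3, -0.1, 6.7, 0], [0.8, -0.3, 6.6, 0], [1.3, -0.6, 6.6, 0], [1.8, -0.7, 6.4, 0], [2.4, -1.0, 6.2, 0], [2.8, -1.1, 6.0, 0], [3.3, -1.4, 5.7, 0], [3.7, -1.5, 5.3, 0], [4.2, -1.7, 5.0, 0], [4.5, -1.8, 4.6, 0]]
[[4.9, -2.0, 4.2, 0], [5.2, -2.1, 3.6, 0], [5.5, -2.2, 3.2, 0], [5.7, -2.3, 2.7, 0], [5.8, -2.4, 2.1, 0], [6.1, -2.5, 1.6, 0], [6.1, -2.5, 1.0, 0], [6.2, -2.5, 0.5, 0], [6.2, -2.5, -0.2, 0], [6.2, -2.5, -0.7, 0]]
```

Emit:
{"name": "jog_arm", "arguments": {
  "commands": [
    [0.3,-0.1,6.7,0],
    [0.8,-0.3,6.6,0],
    [1.3,-0.6,6.6,0],
    [1.8,-0.7,6.4,0],
    [2.4,-1.0,6.2,0],
    [2.8,-1.1,6.0,0],
    [3.3,-1.4,5.7,0],
    [3.7,-1.5,5.3,0],
    [4.2,-1.7,5.0,0],
    [4.5,-1.8,4.6,0]
  ]
}}

```text
clock: 13.0
tool_pos: [0.5042, -0.3317, 0.0953]
orientation: [-180.0, 0.2, -22.3]
force: [0.6, 5.5, -5.2]
opening: 0.0096
```

Emit:
{"name": "jog_arm", "arguments": {
  "commands": [
    [4.9,-2.0,4.2,0],
    [5.2,-2.1,3.6,0],
    [5.5,-2.2,3.2,0],
    [5.7,-2.3,2.7,0],
    [5.8,-2.4,2.1,0],
    [6.1,-2.5,1.6,0],
    [6.1,-2.5,1.0,0],
    [6.2,-2.5,0.5,0],
    [6.2,-2.5,-0.2,0],
    [6.2,-2.5,-0.7,0]
  ]
}}

```text
clock: 13.83
tool_pos: [0.5634, -0.3561, 0.1154]
orientation: [180.0, 0.0, -22.3]
force: [0.2, 4.2, 5.9]
opening: 0.0081
```

```bash
python3 - <<'E'
from h import *
o=get_obs();print(o['tool_pos'],o['orientation'],o['force'])
S=snap('scene','sc7');im=cv2.cvtColor(S['image'],cv2.COLOR_RGB2BGR)
cv2.imwrite('pics/c10.png',cv2.resize(im[150:290,260:420],None,fx=4,fy=4,interpolation=cv2.INTER_CUBIC))
E
```

```text
[ 0.563413   -0.35613258  0.11544825] [ 1.79980183e+02  6.48806104e-03 -2.22781719e+01] [0.22735216 4.2193854  5.93406717]
```

View pics/c10.png

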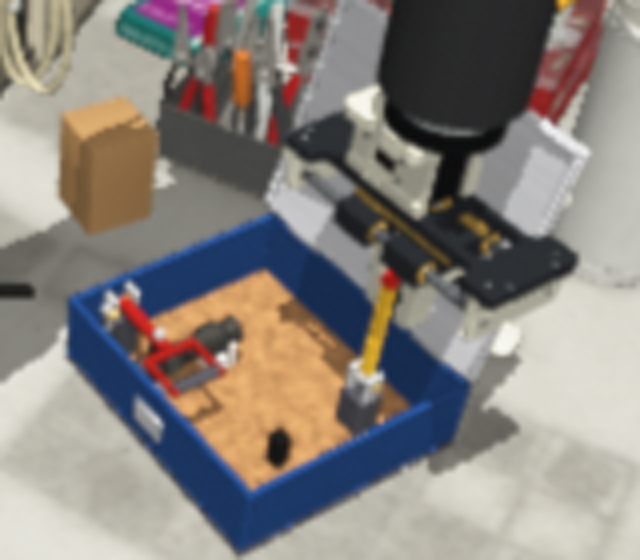

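```bash
python3 - <<'E'
from h import *
S=load('sc7')
O=np.array([.532,-.277]);a=np.radians(-22.1);R=np.array([[np.cos(a),-np.sin(a)],[np.sin(a),np.cos(a)]])
for th in (1.3,1.4,1.5,1.57,1.65,1.72,1.83):
    b=R@np.array([.047-.095*np.cos(th),-.061])+O;p=proj(S,[[*b,.055+.095*np.sin(th)]])[0]
    print(th,((p-[260,150]+.4)*4).round(0))
b=R@np.array([.047,-.061])+O;print(((proj(S,[[*b,.055]])[0]-[260,150]+.4)*4))
o=get_obs();print(R.T@(o['tool_pos'][:2]-O))
E
```

```text
1.3 [360. 297.]
1.4 [371. 290.]
1.5 [382. 283.]
1.57 [389. 280.]
1.65 [397. 276.]
1.72 [404. 274.]
1.83 [415. 271.]
[365.5741729  375.59492398]
[ 0.06076723 -0.06154465]
```

Emit:
{"name": "jog_arm", "arguments": {
  "commands": [
    [1.6,-0.7,0,0],
    [1.6,-0.6,0,0],
    [1.6,-0.7,0,0],
    [1.6,-0.6,-0.5,0],
    [0,0,0,0],
    [0,0,0,0],
    [0,0,0,0],
    [0,0,0,0],
    [0,0,0,0],
    [0,0,0,0]
  ]
}}

```text
clock: 14.72
tool_pos: [0.5705, -0.359, 0.1146]
orientation: [180.0, -0.1, -22.3]
force: [1.7, 3.0, 6.1]
opening: 0.008
```

```bash
python3 - <<'E'
from h import *
o=get_obs();print(o['tool_pos'],o['orientation'],o['force'])
S=snap('scene','sc8');im=cv2.cvtColor(S['image'],cv2.COLOR_RGB2BGR)
cv2.imwrite('pics/c11.png',cv2.resize(im[150:290,260:420],None,fx=4,fy=4,interpolation=cv2.INTER_CUBIC))
E
```

```text
[ 0.57054225 -0.35903924  0.11462105] [ 1.79981160e+02 -1.08819012e-01 -2.22715158e+01] [1.72616766 2.98860225 6.10317063]
```

View pics/c11.png

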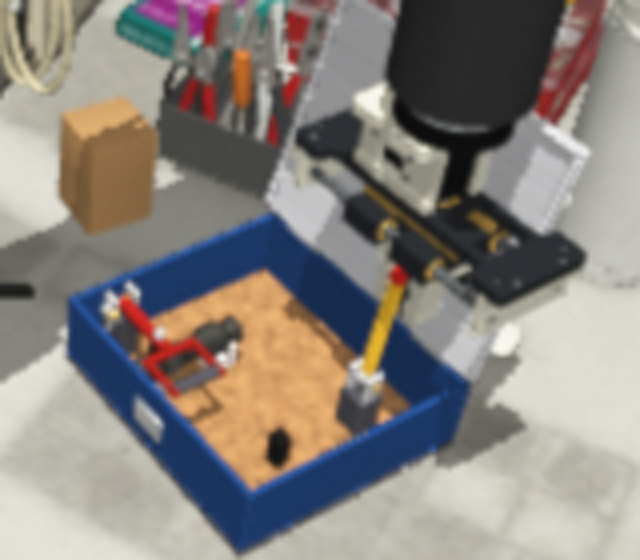

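Emit:
{"name": "jog_arm", "arguments": {
  "commands": [
    [0,0,0,0],
    [0,0,0,0],
    [0,0,0,0],
    [0,0,0,0],
    [0,0,0,0],
    [0,0,0,0],
    [0,0,0,0],
    [0,0,0,0],
    [0,0,0,0],
    [0,0,0,0]
  ],
  "fingers": 34
}}

```text
clock: 15.6
tool_pos: [0.5698, -0.3586, 0.1133]
orientation: [180.0, 0.0, -22.3]
force: [-0.1, -0.8, 0.5]
opening: 0.034
```

```bash
python3 - <<'E'
from h import *
o=get_obs();print(o['tool_pos'],o['orientation'],o['force'])
S=snap('scene','sc9');im=cv2.cvtColor(S['image'],cv2.COLOR_RGB2BGR)
cv2.imwrite('pics/c12.png',cv2.resize(im[150:290,260:420],None,fx=4,fy=4,interpolation=cv2.INTER_CUBIC))
E
```

```text
[ 0.56984182 -0.35863478  0.11334442] [ 1.79998525e+02  2.88753958e-03 -2.22917538e+01] [-0.12933776 -0.76834593  0.46715273]
```

View pics/c12.png

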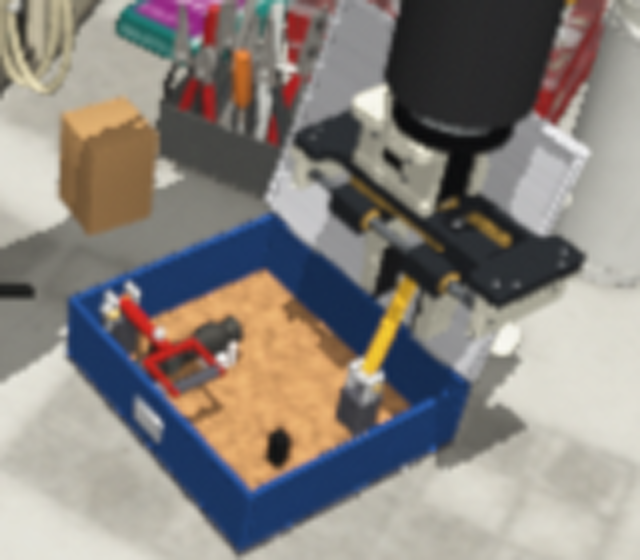

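Emit:
{"name": "jog_arm", "arguments": {
  "commands": [
    [0,0,12,0],
    [0,0,23,0],
    [0,0,25,0],
    [0,0,25,0],
    [0,0,25,0],
    [0,0,25,0],
    [0,0,25,0],
    [0,0,25,0],
    [0,0,25,0],
    [0,0,25,0]
  ]
}}

```text
clock: 16.48
tool_pos: [0.5694, -0.3586, 0.351]
orientation: [180.0, -0.1, -22.3]
force: [1.5, -0.3, -0.2]
opening: 0.0339
```

Emit:
{"name": "jog_arm", "arguments": {
  "commands": [
    [7,2,0,-7],
    [7,2,0,-7],
    [7,2,0,-7],
    [7,2,0,-7],
    [7,2,0,-7],
    [7,2,0,-7],
    [7,2,0,-7],
    [7,2,0,-7],
    [7,2,0,-7],
    [7,2,0,-7]
  ]
}}

```text
clock: 17.32
tool_pos: [0.64, -0.3385, 0.3495]
orientation: [-180.0, -0.0, -92.6]
force: [-0.6, -0.4, 1.1]
opening: 0.0342
```

Emit:
{"name": "jog_arm", "arguments": {
  "commands": [
    [7,2,0,-7],
    [7,2,0,-7],
    [7,2,0,-6],
    [6,2,0,0],
    [0,0,0,0],
    [0,0,0,0],
    [0,0,0,0],
    [0,0,0,0],
    [0,0,0,0],
    [0,0,0,0]
  ]
}}

```text
clock: 18.15
tool_pos: [0.6666, -0.3308, 0.3487]
orientation: [-180.0, -0.0, -112.3]
force: [0.2, 0.9, 0.4]
opening: 0.0341
```

```bash
python3 - <<'E'
from h import *
o=get_obs();print(o['tool_pos'],o['orientation'],o['force'])
S=snap('scene','sc10');im=cv2.cvtColor(S['image'],cv2.COLOR_RGB2BGR)
cv2.imwrite('pics/c13.png',cv2.resize(im[90:290,240:440],None,fx=3.5,fy=3,interpolation=cv2.INTER_CUBIC))
E
```

```text
[ 0.66658169 -0.33078151  0.34865495] [-1.79984209e+02 -5.32072634e-04 -1.12268509e+02] [0.17727454 0.91553493 0.3673624 ]
```

View pics/c13.png

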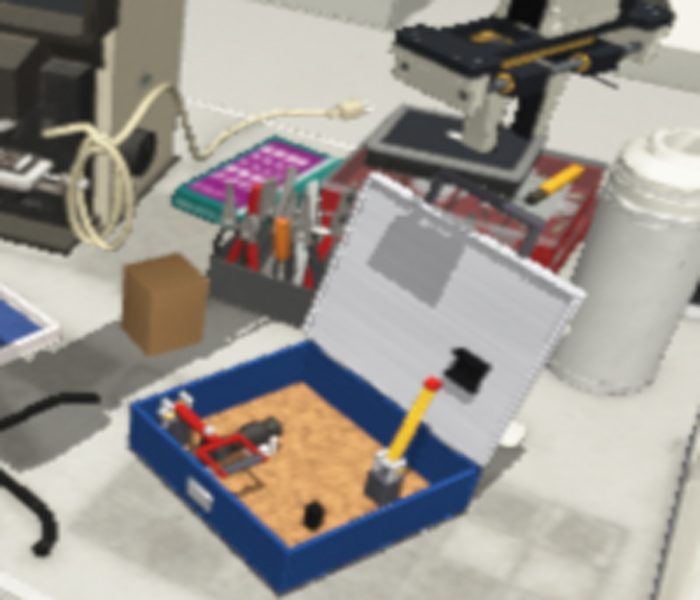

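Emit:
{"name": "jog_arm", "arguments": {
  "commands": [
    [0.5,-0.2,-9,0],
    [0.5,-0.2,-9,0],
    [0,0,-9,0],
    [0,0,-9,0],
    [0,0,-9,0],
    [0,0,-9,0],
    [0,0,-9,0],
    [0,0,-3,0],
    [0,0,0,0],
    [0,0,0,0]
  ]
}}

```text
clock: 19.03
tool_pos: [0.6679, -0.3311, 0.2824]
orientation: [180.0, -0.0, -112.3]
force: [-0.7, 0.4, 0.7]
opening: 0.0338
```

Emit:
{"name": "jog_arm", "arguments": {
  "commands": [
    [0,0,0,0],
    [0,0,0,0],
    [0,0,0,0],
    [0,0,0,0],
    [0,0,0,0],
    [0,0,0,0],
    [0,0,0,0],
    [0,0,0,0],
    [0,0,0,0],
    [0,0,0,0]
  ],
  "fingers": 0
}}

```text
clock: 19.87
tool_pos: [0.6681, -0.3312, 0.2828]
orientation: [-180.0, -0.0, -112.3]
force: [0.4, -0.3, 2.3]
opening: 0.0111
```

```bash
python3 - <<'E'
from h import *
o=get_obs();print(o['tool_pos'],o['orientation'],o['force'],o['moment'])
O=np.array([.532,-.277]);a=np.radians(-22.1);R=np.array([[np.cos(a),-np.sin(a)],[np.sin(a),np.cos(a)]])
print(R.T@(o['tool_pos'][:2]-O))
f=R[:,0]
th=np.linspace(1.80,1.35,21)+.0177;x=-226*np.cos(th);z=226*np.sin(th)
P=np.c_[x[:,None]*f,z];D=np.diff(np.round(P-P[0],1),axis=0).round(1)
for k in range(2):print([d.tolist()+[0] for d in D[10*k:10*k+10]])
E
```

```text
[ 0.66805412 -0.33116729  0.28277463] [-1.79952367e+02 -4.55694781e-03 -1.12289587e+02] [ 0.43333102 -0.29671539  2.25583514] [ 0.03904089 -0.45039032 -0.02394407]
[0.14643709 0.00099931]
[[-4.6, 1.9, 1.2, 0], [-4.6, 1.8, 1.1, 0], [-4.6, 1.9, 0.9, 0], [-4.7, 1.9, 0.9, 0], [-4.6, 1.9, 0.7, 0], [-4.7, 1.9, 0.6, 0], [-4.7, 1.9, 0.6, 0], [-4.7, 1.9, 0.3, 0], [-4.7, 1.9, 0.3, 0], [-4.7, 1.9, 0.2, 0]]
[[-4.7, 1.9, 0.1, 0], [-4.7, 1.9, -0.1, 0], [-4.7, 2.0, -0.2, 0], [-4.7, 1.9, -0.3, 0], [-4.7, 1.9, -0.4, 0], [-4.7, 1.9, -0.5, 0], [-4.7, 1.9, -0.6, 0], [-4.6, 1.9, -0.8, 0], [-4.7, 1.9, -0.8, 0], [-4.6, 1.8, -1.0, 0]]
```

Emit:
{"name": "jog_arm", "arguments": {
  "commands": [
    [-4.6,1.9,1.2,0],
    [-4.6,1.8,1.1,0],
    [-4.6,1.9,0.9,0],
    [-4.7,1.9,0.9,0],
    [-4.6,1.9,0.7,0],
    [-4.7,1.9,0.6,0],
    [-4.7,1.9,0.6,0],
    [-4.7,1.9,0.3,0],
    [-4.7,1.9,0.3,0],
    [-4.7,1.9,0.2,0]
  ]
}}

```text
clock: 20.7
tool_pos: [0.6207, -0.3117, 0.289]
orientation: [180.0, 0.0, -112.3]
force: [1.6, 1.7, 2.6]
opening: 0.0109
```

Emit:
{"name": "jog_arm", "arguments": {
  "commands": [
    [-4.7,1.9,0.1,0],
    [-4.7,1.9,-0.1,0],
    [-4.7,2.0,-0.2,0],
    [-4.7,1.9,-0.3,0],
    [-4.7,1.9,-0.4,0],
    [-4.7,1.9,-0.5,0],
    [-4.7,1.9,-0.6,0],
    [-3.6,1.5,-0.6,0],
    [-2.7,1.1,-0.4,0],
    [0,0,0,0]
  ]
}}

```text
clock: 21.53
tool_pos: [0.5815, -0.2957, 0.286]
orientation: [180.0, 0.0, -112.3]
force: [2.4, 4.3, 0.2]
opening: 0.0109
```

```bash
python3 - <<'E'
from h import *
o=get_obs();print(o['tool_pos'],o['orientation'],o['force'],o['moment'])
S=snap('scene','sc11');im=cv2.cvtColor(S['image'],cv2.COLOR_RGB2BGR)
cv2.imwrite('pics/c14.png',cv2.resize(im[90:290,240:440],None,fx=3.5,fy=3,interpolation=cv2.INTER_CUBIC))
E
```

```text
[ 0.58145338 -0.29569648  0.28597545] [ 1.79970945e+02  2.14500974e-02 -1.12287921e+02] [2.41222022 4.33358758 0.16826348] [ 1.4925521  -1.17514603 -0.03139539]
```

View pics/c14.png

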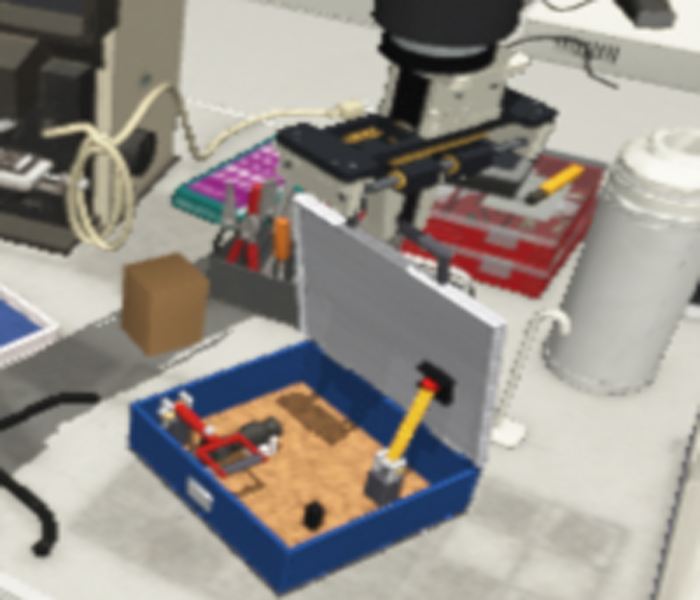

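Emit:
{"name": "jog_arm", "arguments": {
  "commands": [
    [-0.9,0.4,-0.2,0],
    [-0.9,0.4,-0.2,0],
    [-0.9,0.4,-0.2,0],
    [-0.9,0.4,-0.2,0],
    [0,0,0,0],
    [0,0,0,0],
    [0,0,0,0],
    [0,0,0,0],
    [0,0,0,0],
    [0,0,0,0]
  ]
}}

```text
clock: 22.42
tool_pos: [0.5784, -0.2945, 0.2853]
orientation: [180.0, 0.0, -112.3]
force: [2.5, 4.0, 0.7]
opening: 0.0108
```

```bash
python3 - <<'E'
from h import *
o=get_obs();print(o['tool_pos'],o['orientation'],o['force'],o['moment'])
S=snap('scene','sc12');im=cv2.cvtColor(S['image'],cv2.COLOR_RGB2BGR)
cv2.imwrite('pics/c15.png',cv2.resize(im[140:260,320:400],None,fx=6,fy=5,interpolation=cv2.INTER_CUBIC))
E
```

```text
[ 0.57842443 -0.29447579  0.28529306] [ 1.79988058e+02  3.13617542e-03 -1.12293271e+02] [2.52485056 4.00820705 0.67581517] [ 1.67468153 -1.22004864  0.03135965]
```

View pics/c15.png

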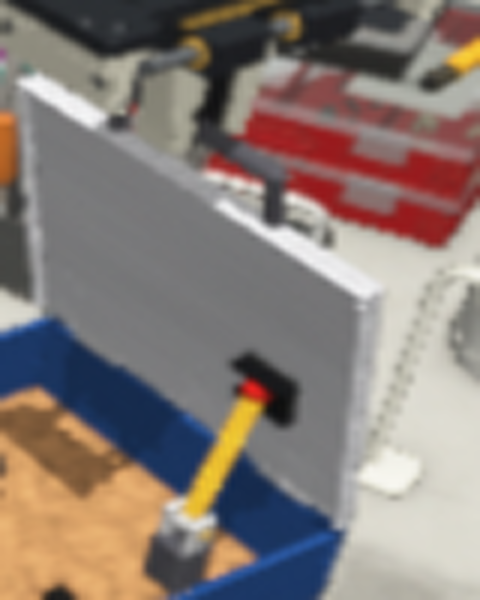

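Emit:
{"name": "jog_arm", "arguments": {
  "commands": [
    [-0.9,0.4,-0.2,0],
    [-0.9,0.4,-0.2,0],
    [-0.9,0.4,-0.2,0],
    [-0.9,0.4,-0.2,0],
    [-0.9,0.4,-0.2,0],
    [0,0,0,0],
    [0,0,0,0],
    [0,0,0,0],
    [0,0,0,0],
    [0,0,0,0]
  ]
}}

```text
clock: 23.3
tool_pos: [0.574, -0.2926, 0.2843]
orientation: [-180.0, -0.0, -112.3]
force: [3.8, 2.5, 0.1]
opening: 0.0111
```

Emit:
{"name": "jog_arm", "arguments": {
  "commands": [
    [0,0,0,0],
    [0,0,0,0],
    [0,0,0,0],
    [0,0,0,0],
    [0,0,0,0],
    [0,0,0,0],
    [0,0,0,0],
    [0,0,0,0],
    [0,0,0,0],
    [0,0,0,0]
  ],
  "fingers": 34
}}

```text
clock: 24.13
tool_pos: [0.5739, -0.2925, 0.2844]
orientation: [180.0, -0.0, -112.3]
force: [-1.0, -0.4, 0.0]
opening: 0.0341
```

Emit:
{"name": "jog_arm", "arguments": {
  "commands": [
    [0,0,8,0],
    [0,0,10,0],
    [0,0,10,0],
    [0,0,10,0],
    [0,0,10,0],
    [0,0,10,0],
    [0,0,10,0],
    [0,0,0,0],
    [0,0,0,0],
    [0,0,0,0]
  ]
}}

```text
clock: 24.97
tool_pos: [0.5738, -0.2923, 0.3518]
orientation: [180.0, 0.0, -112.3]
force: [-0.5, 0.9, 0.4]
opening: 0.0339
```

```bash
python3 - <<'E'
from h import *
o=get_obs();print(o['tool_pos'],o['orientation'],o['force'],o['moment'])
S=snap('scene','sc13');im=cv2.cvtColor(S['image'],cv2.COLOR_RGB2BGR)
cv2.imwrite('pics/c16.png',cv2.resize(im[110:260,300:410],None,fx=6,fy=4,interpolation=cv2.INTER_CUBIC))
E
```

```text
[ 0.5737873  -0.29233181  0.35184473] [ 1.79958675e+02  1.41376376e-02 -1.12293042e+02] [-0.51747315  0.87485886  0.37838113] [ 0.08701297 -0.05111204 -0.0043457 ]
```

View pics/c16.png

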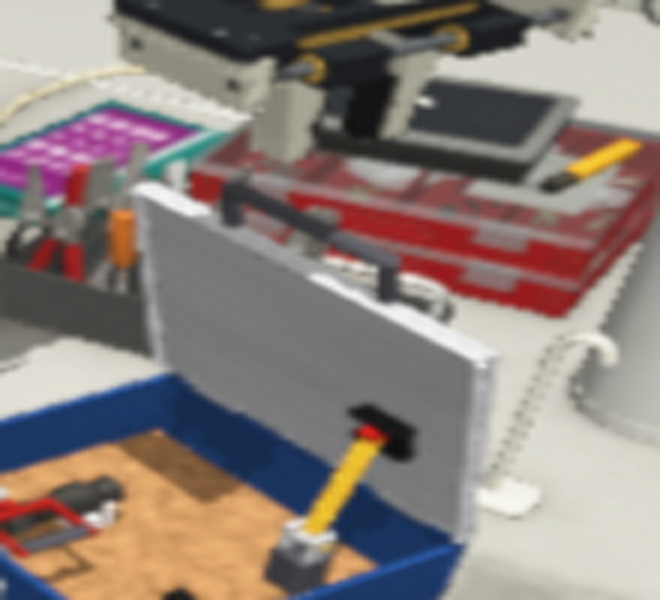

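Emit:
{"name": "jog_arm", "arguments": {
  "commands": [
    [-10,3.4,0,7],
    [-10,3.4,0,7],
    [-10,3.4,0,7],
    [-10,3.4,0,7],
    [-10,3.4,0,7],
    [-10,3.4,0,7],
    [-10,3.4,0,7],
    [-10,3.4,0,7],
    [-10,3.4,0,7],
    [-10,3.4,0,7]
  ],
  "fingers": 18
}}

```text
clock: 25.85
tool_pos: [0.4731, -0.2583, 0.3516]
orientation: [180.0, 0.1, -41.9]
force: [-0.2, -0.3, 0.2]
opening: 0.0176
```

Emit:
{"name": "jog_arm", "arguments": {
  "commands": [
    [-4.3,0.2,-20,7],
    [0,0,-25,7],
    [0,0,-25,6],
    [0,0,-25,0],
    [0,0,-25,0],
    [0,0,-25,0],
    [0,0,-25,0],
    [0,0,-25,0],
    [0,0,-25,0],
    [0,0,-20,0]
  ]
}}

```text
clock: 26.68
tool_pos: [0.4684, -0.258, 0.11]
orientation: [180.0, 0.1, -22.3]
force: [0.7, 0.9, -0.0]
opening: 0.0181
```

```bash
python3 - <<'E'
from h import *
o=get_obs();print(o['tool_pos'],o['orientation'],o['force'],o['moment'])
S=snap('scene','sc14');im=cv2.cvtColor(S['image'],cv2.COLOR_RGB2BGR)
cv2.imwrite('pics/c17.png',cv2.resize(im[170:290,250:380],None,fx=5.5,fy=5,interpolation=cv2.INTER_CUBIC))
T=snap('top','top14');im=cv2.cvtColor(T['image'],cv2.COLOR_RGB2BGR)
cv2.imwrite('pics/c18.png',cv2.resize(im[120:250,290:430],None,fx=5,fy=4.6,interpolation=cv2.INTER_CUBIC))
E
```

```text
[ 0.46839898 -0.25802234  0.10999872] [ 1.79984898e+02  1.34191948e-01 -2.23049345e+01] [ 0.65613371  0.91196277 -0.03876951] [ 0.09518194  0.04817025 -0.00762409]
```

View pics/c17.png

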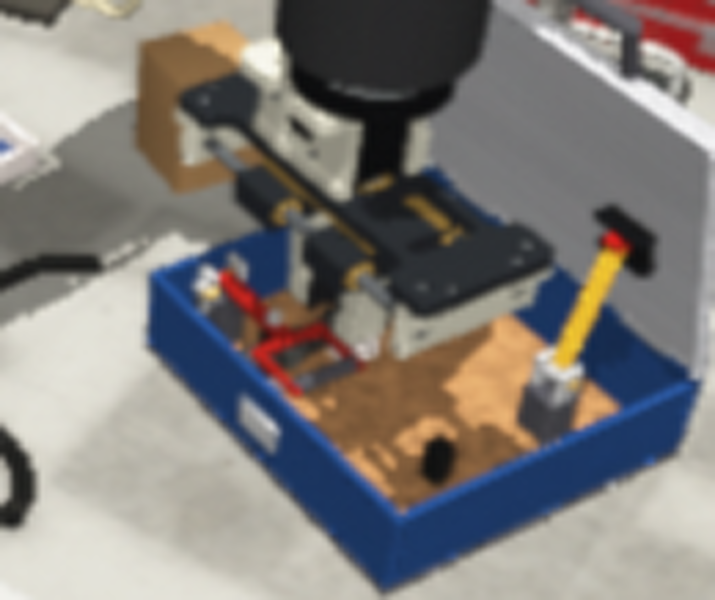

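View pics/c18.png

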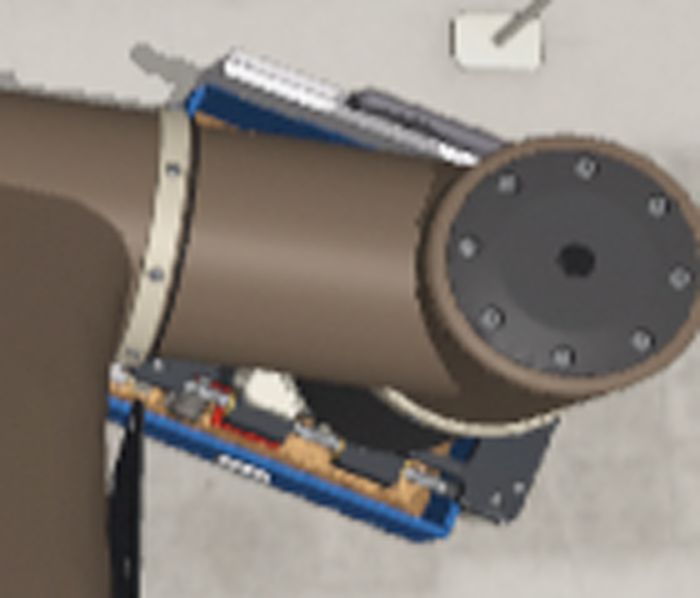

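```bash
python3 - <<'E'
from h import *
S=load('sc14');t=get_obs()['tool_pos']
for z in(.11,.063): print(z,((proj(S,[[t[0],t[1],z]])[0]-[250,170]+.4)*[5.5,5]).round())
E
```

```text
0.11 [330. 316.]
0.063 [321. 375.]
```

Emit:
{"name": "jog_arm", "arguments": {
  "commands": [
    [1,0,-7,0],
    [0,0,-7,0],
    [0,0,-7,0],
    [0,0,-7,0],
    [0,0,-7,0],
    [0,0,-7,0],
    [0,0,-7,0],
    [0,0,-7,0],
    [0,0,-2,0],
    [0,0,0,0]
  ]
}}

```text
clock: 27.62
tool_pos: [0.4701, -0.2583, 0.0535]
orientation: [180.0, 0.1, -22.3]
force: [-0.1, -0.3, 0.5]
opening: 0.0178
```

```bash
python3 - <<'E'
from h import *
o=get_obs();print(o['tool_pos'],o['orientation'],o['force'],o['moment'])
S=snap('scene','sc15');im=cv2.cvtColor(S['image'],cv2.COLOR_RGB2BGR)
cv2.imwrite('pics/c19.png',cv2.resize(im[190:280,260:350],None,fx=6,fy=6,interpolation=cv2.INTER_CUBIC))
E
```

```text
[ 0.47012992 -0.25825764  0.05349947] [ 1.79980055e+02  8.67575439e-02 -2.22965943e+01] [-0.07369118 -0.27736104  0.54940121] [0.02205209 0.04007521 0.03251779]
```

View pics/c19.png

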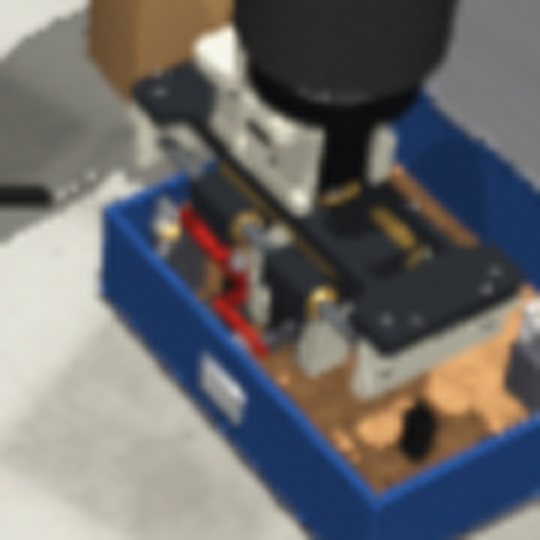

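Emit:
{"name": "jog_arm", "arguments": {
  "commands": [
    [0,0,-1.5,0],
    [0,0,0,0],
    [0,0,0,0],
    [0,0,0,0],
    [0,0,0,0],
    [0,0,0,0],
    [0,0,0,0],
    [0,0,0,0],
    [0,0,0,0],
    [0,0,0,0]
  ],
  "fingers": 0
}}

```text
clock: 28.5
tool_pos: [0.4708, -0.2584, 0.053]
orientation: [-180.0, -0.0, -22.3]
force: [1.7, 1.1, -0.3]
opening: 0.0091
```

```bash
python3 - <<'E'
import numpy as np
a=np.radians(67.9);f=np.array([np.cos(a),np.sin(a)])
th=np.linspace(0,2.0,31);x=93*(1-np.cos(th));z=93*np.sin(th)
P=np.c_[x[:,None]*f,z];D=np.diff(np.round(P-P[0],1),axis=0).round(1)
for k in range(3):print([d.tolist()+[0] for d in D[10*k:10*k+10]])
E
```

```text
[[0.1, 0.2, 6.2, 0], [0.2, 0.6, 6.2, 0], [0.4, 0.9, 6.1, 0], [0.5, 1.3, 6.0, 0], [0.7, 1.7, 5.9, 0], [0.9, 2.1, 5.8, 0], [0.9, 2.4, 5.6, 0], [1.2, 2.8, 5.5, 0], [1.2, 3.1, 5.2, 0], [1.4, 3.3, 5.0, 0]]
[[1.5, 3.7, 4.7, 0], [1.6, 4.0, 4.5, 0], [1.7, 4.3, 4.2, 0], [1.9, 4.5, 3.8, 0], [1.9, 4.7, 3.6, 0], [2.0, 4.9, 3.1, 0], [2.1, 5.2, 2.8, 0], [2.1, 5.2, 2.5, 0], [2.2, 5.5, 2.0, 0], [2.3, 5.5, 1.7, 0]]
[[2.2, 5.6, 1.2, 0], [2.4, 5.7, 0.9, 0], [2.3, 5.7, 0.4, 0], [2.3, 5.8, 0.1, 0], [2.3, 5.7, -0.4, 0], [2.4, 5.7, -0.8, 0], [2.2, 5.6, -1.2, 0], [2.3, 5.6, -1.6, 0], [2.2, 5.4, -2.0, 0], [2.1, 5.3, -2.4, 0]]
```

Emit:
{"name": "jog_arm", "arguments": {
  "commands": [
    [0.1,0.2,6.2,0],
    [0.2,0.6,6.2,0],
    [0.4,0.9,6.1,0],
    [0.5,1.3,6.0,0],
    [0.7,1.7,5.9,0],
    [0.9,2.1,5.8,0],
    [0.9,2.4,5.6,0],
    [1.2,2.8,5.5,0],
    [1.2,3.1,5.2,0],
    [1.4,3.3,5.0,0]
  ]
}}

```text
clock: 29.33
tool_pos: [0.4775, -0.2415, 0.1122]
orientation: [179.8, -0.0, -22.3]
force: [-3.1, -11.5, 5.0]
opening: 0.0092
```

Emit:
{"name": "jog_arm", "arguments": {
  "commands": [
    [1.5,3.7,4.7,0],
    [1.6,4.0,4.5,0],
    [1.7,4.3,4.2,0],
    [1.9,4.5,3.8,0],
    [1.9,4.7,3.6,0],
    [2.0,4.9,3.1,0],
    [2.1,5.2,2.8,0],
    [2.1,5.2,2.5,0],
    [2.2,5.5,2.0,0],
    [2.3,5.5,1.7,0]
  ]
}}

```text
clock: 30.17
tool_pos: [0.4974, -0.1935, 0.1463]
orientation: [179.9, -0.1, -22.3]
force: [-4.1, -3.7, 11.7]
opening: 0.0088
```

```bash
python3 - <<'E'
from h import *
o=get_obs();print(o['tool_pos'],o['orientation'],o['force'],o['moment'])
S=snap('scene','sc16');im=cv2.cvtColor(S['image'],cv2.COLOR_RGB2BGR)
cv2.imwrite('pics/c20.png',cv2.resize(im[150:280,250:380],None,fx=5,fy=4.5,interpolation=cv2.INTER_CUBIC))
E
```

```text
[ 0.49740876 -0.19351368  0.14630126] [ 1.79901724e+02 -1.20769249e-01 -2.22539897e+01] [-4.08959143 -3.68036619 11.74343959] [-1.69643123  1.56616621 -0.0202829 ]
```

View pics/c20.png

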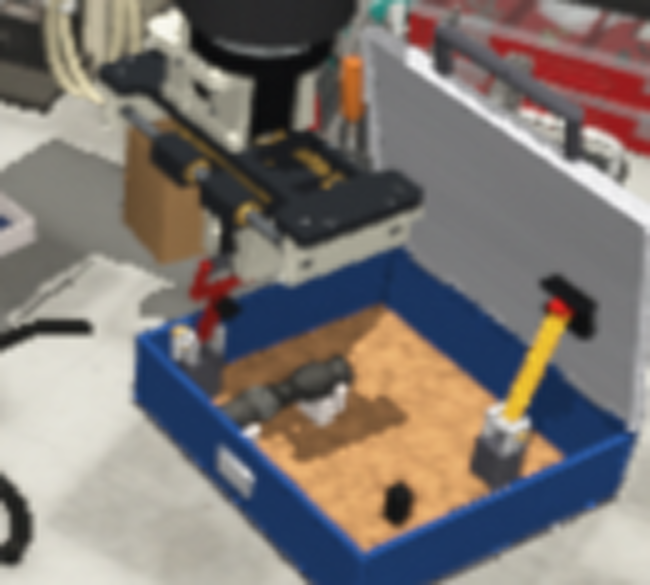

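Emit:
{"name": "jog_arm", "arguments": {
  "commands": [
    [2.2,5.6,1.2,0],
    [2.4,5.7,0.9,0],
    [2.3,5.7,0.4,0],
    [2.3,5.8,0.1,0],
    [2.3,5.7,-0.4,0],
    [2.4,5.7,-0.8,0],
    [2.2,5.6,-1.2,0],
    [2.3,5.6,-1.6,0],
    [0,0,0,0],
    [0,0,0,0]
  ]
}}

```text
clock: 31.05
tool_pos: [0.5167, -0.1462, 0.1422]
orientation: [-180.0, -0.1, -22.2]
force: [0.8, 1.6, 7.2]
opening: 0.009
```

Emit:
{"name": "jog_arm", "arguments": {
  "commands": [
    [0,0,0,0],
    [0,0,0,0],
    [0,0,0,0],
    [0,0,0,0],
    [0,0,10,0],
    [0,0,15,0],
    [0,0,15,0],
    [0,0,15,0],
    [0,0,15,0],
    [0,0,10,0]
  ],
  "fingers": 30
}}

```text
clock: 31.88
tool_pos: [0.516, -0.1474, 0.2241]
orientation: [-180.0, -0.1, -22.3]
force: [0.4, 0.1, -0.1]
opening: 0.0299
```

```bash
python3 - <<'E'
from h import *
o=get_obs();print(o['tool_pos'],o['orientation'],o['force'],o['moment'])
S=snap('scene','sc17');im=cv2.cvtColor(S['image'],cv2.COLOR_RGB2BGR)
cv2.imwrite('pics/c21.png',cv2.resize(im[150:280,210:380],None,fx=4.5,fy=4.5,interpolation=cv2.INTER_CUBIC))
T=snap('top','top17');im=cv2.cvtColor(T['image'],cv2.COLOR_RGB2BGR)
cv2.imwrite('pics/c22.png',cv2.resize(im[120:250,290:430],None,fx=5,fy=4.6,interpolation=cv2.INTER_CUBIC))
E
```

```text
[ 0.51604109 -0.14741223  0.22407077] [-1.79995235e+02 -8.63536439e-02 -2.22933463e+01] [ 0.42511812  0.09741488 -0.09877864] [-0.02199666 -0.05736616 -0.06210537]
```

View pics/c21.png

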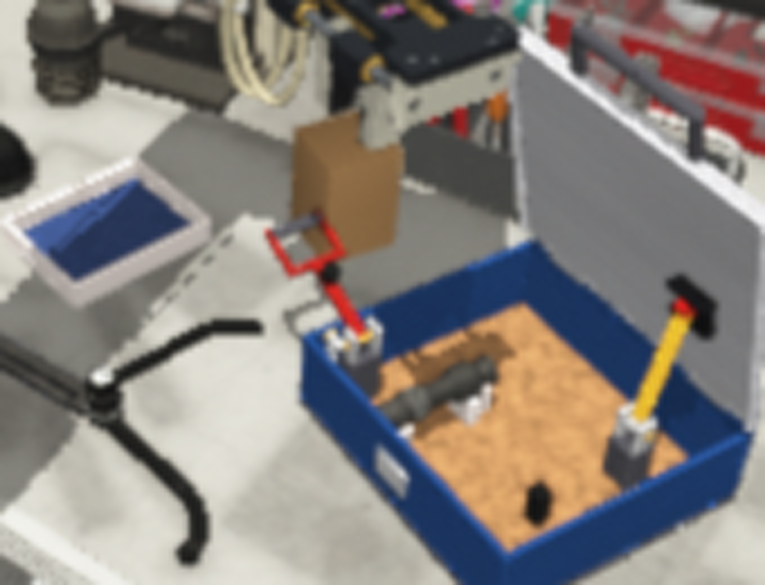

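View pics/c22.png

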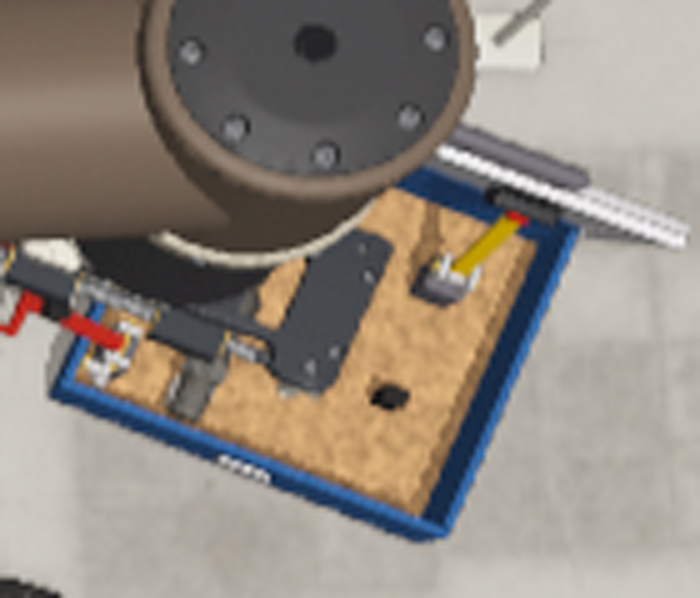

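```bash
python3 - <<'E'
from h import *
S=load('sc17');T=load('top17')
sp=lambda u,v:(210+u/4.5-.4,150+v/4.5-.4); tp=lambda u,v:(290+u/5-.4,120+v/4.6-.4)
O=np.array([.532,-.277]);a=np.radians(-22.1);R=np.array([[np.cos(a),-np.sin(a)],[np.sin(a),np.cos(a)]])
def rep(n,p):print(n,p[:2].round(4),'box',(R.T@(p[:2]-O)*1000).round(1))
rep('mid',ray(S,*sp(425,397),.038));rep('rear',ray(S,*sp(483,373),.038));rep('rearlow',ray(S,*sp(497,370),.038))
rep('Tleft',ray(T,*tp(172,400),.045));rep('Tright',ray(T,*tp(212,400),.045));rep('Tfront',ray(T,*tp(190,418),.04))
rep('Tslot FR',ray(T,*tp(445,535),.066));rep('FL',ray(T,*tp(55,395),.066))
for v in((28,235),(75,302),(208,222),(138,160)): print('traytop',ray(S,*sp(*v),.022))
T0=load('top0')
hsv=cv2.cvtColor(T0['image'],cv2.COLOR_RGB2HSV);m=cv2.inRange(hsv,(100,90,60),(125,255,255));m[:,260:]=0;m[:140]=0;m[225:]=0
c=max(cv2.findContours(m,0,2)[0],key=cv2.contourArea);r=cv2.minAreaRect(c);print(r)
b=cv2.boxPoints(r)
P=np.array([ray(T0,*q,.004) for q in b]);print(P[:,:2],P[:,:2].mean(0),np.linalg.norm(P[1]-P[0]),np.linalg.norm(P[2]-P[1]))
for i in (0,1):
    d=P[i+1]-P[i];print(np.degrees(np.arctan2(d[1],d[0])))
E
```

```text
mid [ 0.5045 -0.224 ] box [-45.4  38.7]
rear [ 0.5477 -0.2436] box [ 1.9 36.9]
rearlow [ 0.556  -0.2497] box [11.9 34.3]
Tleft [ 0.4751 -0.2002] box [-81.6  49.7]
Tright [ 0.4756 -0.2216] box [-73.1  30.1]
Tfront [ 0.4653 -0.2106] box [-86.7  36.4]
Tslot FR [ 0.3992 -0.3393] box [ -99.6 -107.7]
FL [ 0.474  -0.1355] box [-106.9  109.3]
traytop [0.4808255  0.11348139 0.022     ]
traytop [0.4456792  0.03542521 0.022     ]
traytop [0.57658859 0.01343296 0.022     ]
traytop [0.60435521 0.10585569 0.022     ]
((220.08457946777344, 185.07920837402344), (32.07210922241211, 42.175594329833984), 16.557071685791016)
[[0.48772767 0.13885366]
 [0.60209684 0.10975393]
 [0.57823718 0.02332585]
 [0.46446918 0.05341963]] [0.53313272 0.08133827] 0.11801313810673424 0.08966101426103959
-14.275250231517063
-105.43290269504783
```

Emit:
{"name": "jog_arm", "arguments": {
  "commands": [
    [0.3,-10,0,0],
    [0.3,-10,0,0],
    [0.3,-10,0,0],
    [0.3,-10,0,0],
    [0.3,-10,0,0],
    [0.3,-10,0,0],
    [0.3,-10,0,0],
    [0.3,-10,0,0],
    [0.3,-2.6,-20,0],
    [0,0,-30,0]
  ],
  "fingers": 46
}}

```text
clock: 32.82
tool_pos: [0.5207, -0.2315, 0.1741]
orientation: [-179.9, -0.4, -22.3]
force: [1.6, 0.2, -0.9]
opening: 0.046
```

Emit:
{"name": "jog_arm", "arguments": {
  "commands": [
    [0,0,-20,0],
    [0,0,-20,0],
    [0,0,-20,0],
    [0,0,-15,0],
    [0,0,-10,0],
    [0,0,0,0],
    [0,0,0,0],
    [0,0,0,0],
    [0,0,0,0],
    [0,0,0,0]
  ]
}}

```text
clock: 33.65
tool_pos: [0.5192, -0.2297, 0.0879]
orientation: [-180.0, -0.1, -22.3]
force: [-0.2, -0.3, -0.0]
opening: 0.0461
```

```bash
python3 - <<'E'
from h import *
o=get_obs();t=o['tool_pos'];print(o['tool_pos'],o['orientation'],o['force'],o['opening'])
S=snap('scene','sc18');im=cv2.cvtColor(S['image'],cv2.COLOR_RGB2BGR)
print(((proj(S,[[*t[:2],.038],t])-[250,170]+.4)*5).round())
cv2.imwrite('pics/c23.png',cv2.resize(im[170:280,250:380],None,fx=5,fy=5,interpolation=cv2.INTER_CUBIC))
T0=load('top0');im=cv2.cvtColor(T0['image'],cv2.COLOR_RGB2BGR)
im=cv2.resize(im[145:225,185:255],None,fx=7,fy=7,interpolation=cv2.INTER_CUBIC)
a=np.radians(-14.8);R=np.array([[np.cos(a),-np.sin(a)],[np.sin(a),np.cos(a)]])
q=np.array([[*(R@[x,y]+[.533,.081]),.022] for x,y in((.065,.05),(.065,-.05),(-.065,-.05),(-.065,.05))])
cv2.polylines(im,[((proj(T0,q)-[185,145]+.5)*7).round().astype(np.int32)],True,(0,0,255),1)
cv2.imwrite('pics/c24.png',im)
E
```

```text
[ 0.51923151 -0.22973103  0.08794666] [-1.79972638e+02 -1.06660840e-01 -2.22800905e+01] [-0.15492997 -0.29874893 -0.03336405] 0.04608759365131421
[[293. 331.]
 [301. 272.]]
```

View pics/c23.png

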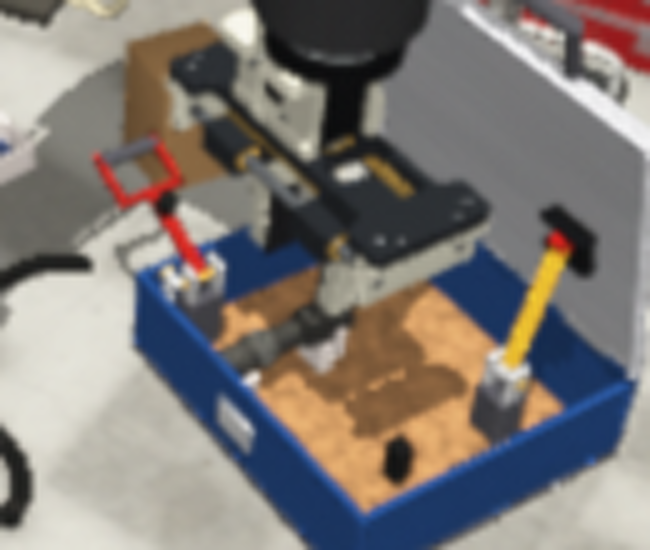

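View pics/c24.png

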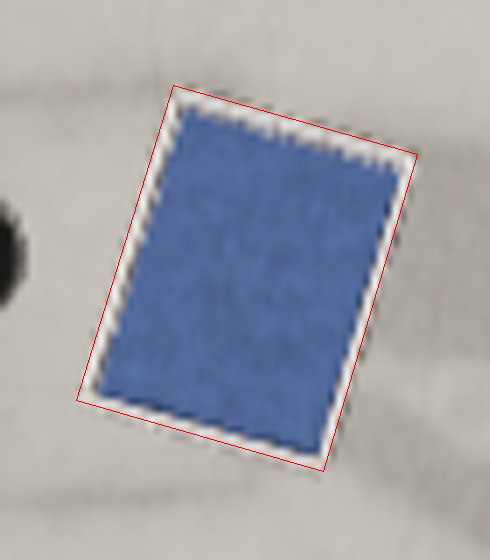

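Emit:
{"name": "jog_arm", "arguments": {
  "commands": [
    [0,0,-8,0],
    [0,0,-8,0],
    [0,0,-8,0],
    [0,0,-8,0],
    [0,0,-6,0],
    [0,0,-5,0],
    [0,0,-4,0],
    [0,0,-3,0],
    [0,0,0,0],
    [0,0,0,0]
  ]
}}

```text
clock: 34.53
tool_pos: [0.5186, -0.2297, 0.0368]
orientation: [180.0, 0.0, -22.3]
force: [-0.0, -0.2, -0.4]
opening: 0.0459
```

```bash
python3 - <<'E'
from h import *
o=get_obs();t=o['tool_pos'];print(o['tool_pos'],o['orientation'],o['force'],o['opening'])
S=snap('scene','sc19');im=cv2.cvtColor(S['image'],cv2.COLOR_RGB2BGR)
cv2.imwrite('pics/c25.png',cv2.resize(im[170:280,250:380],None,fx=5,fy=5,interpolation=cv2.INTER_CUBIC))
E
```

```text
[ 0.51859413 -0.22966476  0.03683315] [ 1.79994693e+02  4.48116645e-03 -2.22865327e+01] [-0.02530871 -0.23224823 -0.40952762] 0.04588172450396588
```

View pics/c25.png

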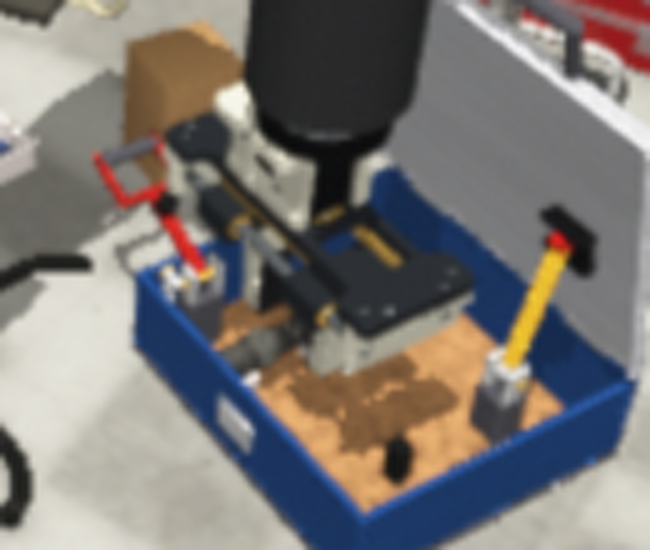

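Emit:
{"name": "jog_arm", "arguments": {
  "commands": [
    [0,0,-1.5,0],
    [0,0,-1.5,0],
    [0,0,-1.5,0],
    [0,0,-1,0],
    [0,0,0,0],
    [0,0,0,0],
    [0,0,0,0],
    [0,0,0,0],
    [0,0,0,0],
    [0,0,0,0]
  ]
}}

```text
clock: 35.42
tool_pos: [0.5186, -0.2296, 0.0314]
orientation: [-180.0, -0.0, -22.3]
force: [-0.3, -0.8, 0.4]
opening: 0.0462
```

Emit:
{"name": "jog_arm", "arguments": {
  "commands": [
    [0,0,0,0],
    [0,0,0,0],
    [0,0,0,0],
    [0,0,0,0],
    [0,0,0,0],
    [0,0,0,0],
    [0,0,0,0],
    [0,0,0,0],
    [0,0,0,0],
    [0,0,0,0]
  ],
  "fingers": 0
}}

```text
clock: 36.25
tool_pos: [0.5186, -0.2296, 0.0314]
orientation: [-180.0, -0.0, -22.3]
force: [-0.0, 0.4, -1.4]
opening: 0.0242
```

Emit:
{"name": "jog_arm", "arguments": {
  "commands": [
    [0,0,4,0],
    [0,0,6,0],
    [0,0,8,0],
    [0,0,10,0],
    [0,0,12,0],
    [0,0,12,0],
    [0,0,12,0],
    [0,0,12,0],
    [0,0,12,0],
    [0,0,12,0]
  ]
}}

```text
clock: 37.08
tool_pos: [0.5186, -0.2297, 0.1332]
orientation: [-180.0, -0.1, -22.3]
force: [0.2, -0.8, -0.3]
opening: 0.0241
```

```bash
python3 - <<'E'
from h import *
o=get_obs();t=o['tool_pos'];print(o['tool_pos'],o['orientation'],o['force'],o['opening'])
S=snap('scene','sc20');im=cv2.cvtColor(S['image'],cv2.COLOR_RGB2BGR)
cv2.imwrite('pics/c26.png',cv2.resize(im[140:280,230:380],None,fx=5,fy=4.2,interpolation=cv2.INTER_CUBIC))
E
```

```text
[ 0.51863124 -0.22967248  0.13318092] [-1.79984264e+02 -6.39025746e-02 -2.22867864e+01] [ 0.18348386 -0.79285542 -0.30745068] 0.024057745911265162
```

View pics/c26.png

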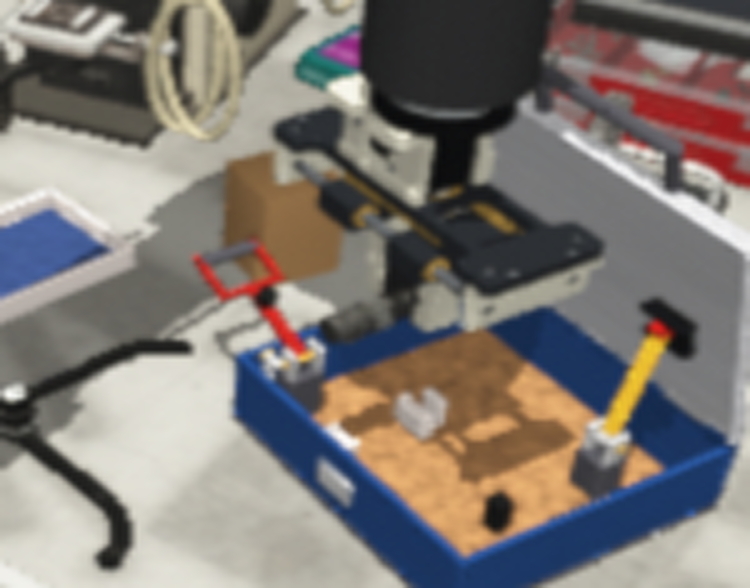

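Emit:
{"name": "jog_arm", "arguments": {
  "commands": [
    [0,0,14,0],
    [0,0,20,0],
    [0,5,20,0],
    [1,12,10,0],
    [3,22,3,1.2],
    [3,30,0,1.2],
    [3,32,0,1.2],
    [3,34,0,1.3],
    [3,34,0,1.3],
    [3,32,0,1.3]
  ]
}}

```text
clock: 37.97
tool_pos: [0.5371, -0.0263, 0.1985]
orientation: [-180.0, -0.0, -14.7]
force: [1.2, 0.3, -0.1]
opening: 0.0242
```

Emit:
{"name": "jog_arm", "arguments": {
  "commands": [
    [3,32,0,0],
    [3,30,0,0],
    [3,24,0,0],
    [2,14,-5,0],
    [2,6,-15,0],
    [0,0,-20,0],
    [0,0,-20,0],
    [0,0,-20,0],
    [0,0,-20,0],
    [0,0,-20,0]
  ]
}}

```text
clock: 38.8
tool_pos: [0.55, 0.0774, 0.0772]
orientation: [-180.0, 0.0, -14.8]
force: [0.3, -0.5, -1.0]
opening: 0.024
```

```bash
python3 - <<'E'
from h import *
o=get_obs();t=o['tool_pos'];print(o['tool_pos'],o['orientation'],o['force'],o['opening'])
S=snap('scene','sc21');im=cv2.cvtColor(S['image'],cv2.COLOR_RGB2BGR)
cv2.imwrite('pics/c27.png',cv2.resize(im[100:270,170:370],None,fx=4,fy=3.5,interpolation=cv2.INTER_CUBIC))
E
```

```text
[0.55001885 0.07739398 0.07719631] [-1.79996996e+02  1.04438406e-02 -1.48010076e+01] [ 0.26893402 -0.50317834 -1.01134827] 0.02399766698267453
```

View pics/c27.png

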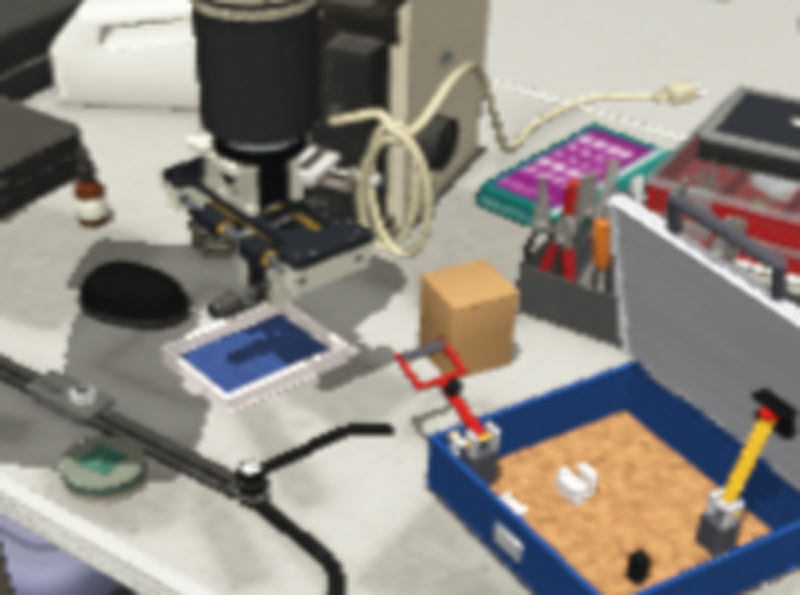

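Emit:
{"name": "jog_arm", "arguments": {
  "commands": [
    [-1,0,-12,0],
    [-1,0,-12,0],
    [0,0,-12,0],
    [0,0,-10,0],
    [0,0,-8,0],
    [0,0,-5,0],
    [0,0,-4,0],
    [0,0,0,0],
    [0,0,0,0],
    [0,0,0,0]
  ]
}}

```text
clock: 39.68
tool_pos: [0.5489, 0.0775, 0.0158]
orientation: [-180.0, -0.0, -14.8]
force: [0.1, -0.8, -0.9]
opening: 0.0244
```

```bash
python3 - <<'E'
from h import *
o=get_obs();t=o['tool_pos'];print(o['tool_pos'],o['orientation'],o['force'],o['opening'])
S=snap('scene','sc22');im=cv2.cvtColor(S['image'],cv2.COLOR_RGB2BGR)
cv2.imwrite('pics/c28.png',cv2.resize(im[130:210,180:290],None,fx=6,fy=6,interpolation=cv2.INTER_CUBIC))
E
```

```text
[0.54890168 0.07753516 0.01584002] [-1.79972704e+02 -3.59547915e-02 -1.47853014e+01] [ 0.06584753 -0.75966566 -0.93897773] 0.02440719516678502
```

View pics/c28.png

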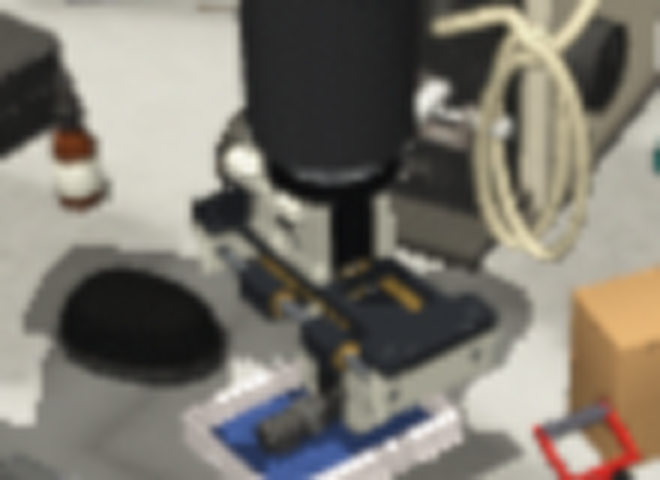

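Head is over the tray floor; lower until contact and release.

Emit:
{"name": "jog_arm", "arguments": {
  "commands": [
    [0,0,-1,0],
    [0,0,-1,0],
    [0,0,-1,0],
    [0,0,0,0],
    [0,0,0,0],
    [0,0,0,0],
    [0,0,0,0],
    [0,0,0,0],
    [0,0,0,0],
    [0,0,0,0]
  ]
}}

```text
clock: 40.57
tool_pos: [0.5486, 0.0774, 0.0124]
orientation: [-180.0, -0.0, -14.8]
force: [0.4, -0.2, -0.8]
opening: 0.0241
```

Emit:
{"name": "jog_arm", "arguments": {
  "commands": [
    [0,0,0,0],
    [0,0,0,0],
    [0,0,0,0],
    [0,0,0,0],
    [0,0,0,0],
    [0,0,0,0],
    [0,0,6,0],
    [0,0,10,0],
    [0,0,14,0],
    [0,0,16,0]
  ],
  "fingers": 40
}}

```text
clock: 41.4
tool_pos: [0.5483, 0.0772, 0.0593]
orientation: [180.0, 0.0, -14.8]
force: [0.4, 0.5, -0.2]
opening: 0.0399
```

Emit:
{"name": "jog_arm", "arguments": {
  "commands": [
    [0,0,20,0],
    [0,0,20,0],
    [0,0,20,0],
    [0,0,20,0],
    [-10,20,20,0],
    [-15,30,10,0],
    [-15,35,0,0],
    [-15,35,0,0],
    [-15,35,0,0],
    [-15,30,0,0]
  ]
}}

```text
clock: 42.23
tool_pos: [0.4628, 0.2643, 0.1699]
orientation: [-179.9, -0.1, -14.8]
force: [-0.2, 1.0, 0.3]
opening: 0.0399
```

Emit:
{"name": "jog_arm", "arguments": {
  "commands": [
    [-15,30,0,0],
    [-15,30,0,0],
    [-15,30,0,0],
    [-15,30,0,0],
    [-15,30,0,0],
    [-15,20,0,0],
    [0,0,0,0],
    [0,0,0,0],
    [0,0,0,0],
    [0,0,0,0]
  ]
}}

```text
clock: 43.07
tool_pos: [0.3739, 0.4317, 0.1689]
orientation: [-180.0, -0.0, -14.8]
force: [-0.2, 0.2, -0.3]
opening: 0.04
```

```bash
python3 - <<'E'
from h import *
o=get_obs();t=o['tool_pos'];print(o['clock'],o['tool_pos'],o['orientation'],o['force'],o['opening'])
S=snap('scene','sc23');im=cv2.cvtColor(S['image'],cv2.COLOR_RGB2BGR)
cv2.imwrite('pics/c29.png',cv2.resize(im[110:290,170:400],None,fx=3.4,fy=3.3,interpolation=cv2.INTER_CUBIC))
T=snap('top','top23');im=cv2.cvtColor(T['image'],cv2.COLOR_RGB2BGR)
cv2.imwrite('pics/c30.png',cv2.resize(im[100:260,90:430],None,fx=2.3,fy=2.3,interpolation=cv2.INTER_CUBIC))
E
```

```text
43.0667 [0.37386441 0.43172348 0.16889872] [-1.79979165e+02 -5.29689198e-03 -1.48262722e+01] [-0.22319645  0.18022155 -0.27185979] 0.040026756387799824
```

View pics/c29.png

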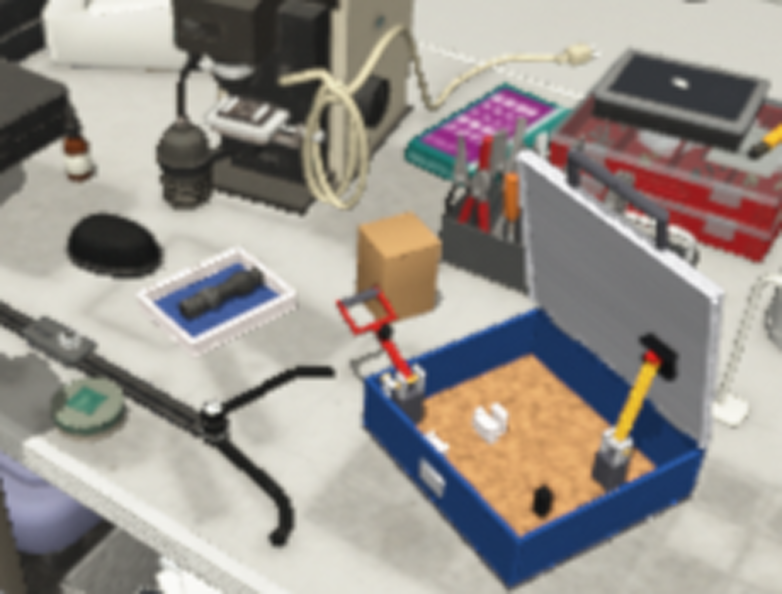

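View pics/c30.png

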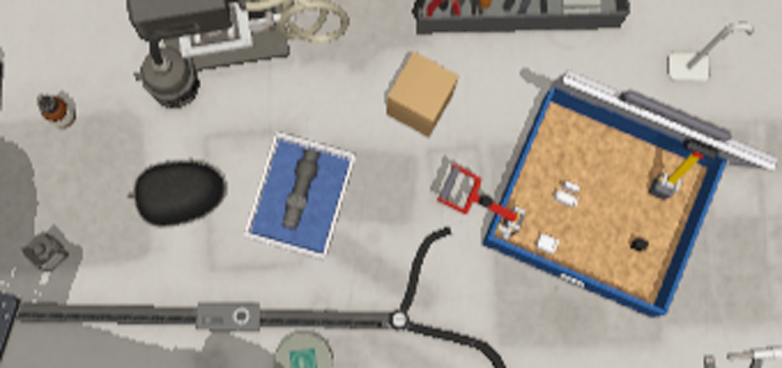

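```bash
python3 - <<'E'
from h import *
T=load('top23');T0=load('top0')
tp=lambda u,v:(90+u/2.3-.3,100+v/2.3-.3)
O=np.array([.532,-.277]);a=np.radians(-22.1);R=np.array([[np.cos(a),-np.sin(a)],[np.sin(a),np.cos(a)]])
p=ray(T,*tp(676,115),.292);b=R.T@(p[:2]-O);print('bar',b,np.arccos((.094-b[0])/.226)-.018)
h=ray(T,*tp(301,189),.018)[:2]-[.533,.081];c=np.radians(-14.8);print('head in tray',np.array([[np.cos(c),np.sin(c)],[-np.sin(c),np.cos(c)]])@h)
d=np.abs(T['image'].astype(int)-T0['image']).sum(2)
for n,(x,y,w,h2) in dict(case=(140,160,55,45),carton=(252,118,42,45),bottle=(100,132,30,28),viewer=(98,195,26,25)).items(): print(n,(d[y:y+h2,x:x+w]>90).sum())
close_job()
E
```

```text
bar [0.04701914 0.00049861] 1.3433893233177185
head in tray [0.00668114 0.00021143]
case 0
carton 0
bottle 1
viewer 251
the job is handed in; nothing more can be done
```

The whole sequence is done and I handed the job in at about 43 s of the 72 s allowed. No verdict comes back, so these are my own last measurements:

| Item | Last check | Required |
|---|---|---|
| Lid | about 1.34 rad, saddle seated on the stay's red tip | 1.27 to 1.43 rad |
| Stay | leaning back on its stop in the picture (angle not measured) | 1.65 rad or more |
| Clamp | lying open over the left wall by itself (angle not measured) | 2.2 rad or more |
| Instrument head | about 7 mm along x and 0 mm along y from the tray centre, lying flat | within 55 mm and 40 mm |
| Gripper | well clear of everything, force readings near zero | touches nothing |

- **Other things on the table:** I compared the top picture with the first one. The case, carton and bottle showed essentially no change. The viewer's patch did differ. I put that down to the arm's shadow, because the viewer sits at the same pixel position, about (110, 208) against (111, 208) at the start.
- **Corrected on the way:** While being flipped up, the stay lagged in the grip and stood only about upright. I pushed it a little further back before letting go, and it then fell onto its stop.
- **Slight disagreement:** The two cameras placed the jig box about 1 to 2 mm apart sideways, which is within the stated calibration.

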